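# Hang the tool caddy on its screws and stand the tools in it

## Robot

A 6-joint arm with a two-finger parallel gripper is mounted at the origin on the work surface; the furniture and walls round the work are solid. World frame = base frame: x ahead of the robot, y to its left, z up, the work surface at z = 0. Lengths are in m, angles in rad, forces in N, time in s.
With the tool pointing down it reaches from about 0.375 to 0.975 m from the base axis. Payload 3.8 kg.
Tool frame: the origin (TCP) lies midway between the tips of the shut fingers; the grasp point (between the pads) lies 19 mm behind it; z points along the fingers, y is the line along which they close (so a half turn about z gives the same grasp; the last joint's range is limited). The gripper opens to 88 mm and grips with 3 to 60 N. Pads are 18 mm wide; open, the fingers measure 123 mm over their backs; the gripper's body (75 mm by 187 mm) begins 45 mm behind the grasp point.
Start: joints at [-1.27, 0.264, 1.604, -0, 1.274, -0.037], TCP at [0.224, -0.637, 0.203] pointing down, gripper open.
Joint ranges: [-2.63, 2.63], [-0.94, 2.18], [0.31, 2.57], [-1.31, 4.45], [0, 2.66], [-2.55, 2.55]. Speed limits (rad/s): [2.57, 2.57, 3.14, 3.14, 3.14, 3.14].

## Interface

Orientations are given as a unit quaternion [w, x, y, z].
In Python, from rig import arm, vision gives the robot as it stands.
- The arm moves only by the tool drive_tool, never from a script. Its argument "plan" is a list of rows, each a list of 3 entries, a list of its own where there are three numbers: the shift along the world's x, y, z in m, then the turn about the world's z in rad, then the finger opening in m, from 0 to 0.0881. A call has 1 to 8 rows; each row is the pose to reach, as a shift and turn from the pose commanded when the call began; what a row does not reach only later rows make up. A row lasts 1/10 s, in which the tool goes at most 50 mm and 8.59 degrees, less where a joint would pass 70% of its speed; a pose out of reach is approached as far as the arm can. A call with a gripper value outside its range is refused whole. The fingers move at their own pace and stop on an object; the grip force is fixed at half the most. Time passes only in rows, so rows that repeat a pose let the fingers close. It gives the time, the measured TCP pose, the force, the opening and the grip force at its end, in the units of the state.
- arm.read_state(): the state, without advancing time (a new reading comes with each control period).
- vision.grab_frame(name): name is "side" or "top"; returns a dict with "img" (420x560x3 uint8, red, green, blue), "z_map" (420x560 float32, m along the optical axis (not along the pixel's ray), 0 where there is no reading), "vfov" (degrees; the focal length in pixels is half the picture's height over the tangent of half this angle, whatever the lens; pixels are square), "cx", "cy" (the principal point, pixels), "k1" (the pictures are not rectified: a ray, as slopes to the right and down, at radius r is drawn at 1 + k1 r^2 times it, then the intrinsics apply), "pose" (4x4, takes a point from camera to world coordinates). Camera axes: x right, y up, looking along -z (the intrinsics and any distortion apply to the point x, -y, -z); pixel columns grow to the right and rows downward; lengths in m; the calibration is good to about 2 mm. A picture is of the moment at which its call begins.
- arm.sign_off(): hands the job in; it is judged then, once.
The state is a dict: "time_s": time; "joints": joint angles; "joint_velocities": joint speeds; "joint_torque": joint torques, N m; "tcp_pos": TCP position; "orientation": TCP orientation; "contact_force": force on the tool from outside, world axes, zero at the start; "moment": the same for the moment, N m; "gripper_width": finger opening in m; "grasp_force": force on a finger pad.
Only numpy, scipy, OpenCV 4.12 (cv2) and the standard library are available. Lean on these libraries where they do the work, as an engineer would, in place of code of your own. Each camera call takes 0.05 s, during which the arm holds its last target. There are 200 camera calls.

## Task

Clear up the glue-up bench: hang the blue caddy on the two screws of the upright board by the keyholes in its back, pulled right down so that it is locked on, and stand every brush (bristles up) and screwdriver (blade down) in its cups. Let all of them lean forward over the front rim, away from the board, so that bristles and handles stand clear of it and come to hand. Leave the glue bottle and the tin of screws standing where they are.

Things in the scene. Friction and masses are not known exactly. Their poses are not given: they have to be found in the camera images.
- tool_board: Fixed upright plywood board, 300 wide (its y) x 128 high x 18 mm thick; foot plate and brackets behind it (+x, up to 88 mm). Origin: mid width, mid thickness, bench height. Front face, at x = -9 mm, looks along its -x, roughly at the robot. Two screws stick out of the front at y = +60 and -60 mm, 98.5 mm above the bench. Nothing else is on the front.
- screw_left (a point): Middle of the bare shank of the board's left (y = +60 mm) screw, 3.2 mm off the front face. Shank 5 mm thick, 6.5 mm long, then a round head 14 mm across and 4.5 mm thick: 11 mm proud in all.
- screw_right (a point): The same point of the right (y = -60 mm) screw.
- caddy: Blue steel caddy, loose, about 0.45 kg, standing on the bench: 72 deep (x -36 to +36 mm) x 224 wide (y) x 90 high, open on top, front at -x. A partition at y = 0 makes two deep cups, each 66 (x) x 103 mm inside, 86 deep, walls 3 mm. Lift it by the partition's black grip: 12 mm thick, 60 mm long in x, 55 to 91 mm high, a finger in each cup. Origin: centre of the underside.
- slot_left (a point): Seat of the left screw at the top of the caddy's left keyhole: x +50, y +60, z +73.5 mm in its frame. The hanging plate (4 mm, rear face x = +52 mm, 12 mm clear of the back wall) has at y = +60 and -60 mm a 20 mm hole centred at z = 52 mm, and from it an 8 mm slot up to z = 76 mm.
- slot_right (a point): The same for the right one: y -60 mm. To hang: underside 46 mm over the bench, heads in the holes, plate flat on the board (caddy origin 61 mm in front of the board's origin), then lower 21 mm till the slots sit on the shanks. Hung, the underside is 25 mm and the rim 115 mm over the bench; up to 4 degrees of forward play.
- brush_1: Flat glue brush lying on the bench, 226 mm long, 70 g; absent in some starts. Wooden handle 12 mm thick, 16 mm wide at its end, widening evenly to 39 mm at the ferrule 137 mm up (36 mm wide at 115 mm); ferrule and dark bristles 47 wide, 18 thick. Balances about 138 mm from the handle end. Origin: middle of the underside; z: normal of the flat face; bristles towards its +y.
- brush_1_foot (a point): Middle of the brush's bare handle end, which goes down into the caddy; 5 to 10 mm above the bench when lying.
- brush_1_head (a point): Middle of the bristle tip, 224 mm from the handle end.
- brush_2: Flat glue brush lying on the bench, 226 mm long, 70 g; absent in some starts. Wooden handle 12 mm thick, 16 mm wide at its end, widening evenly to 39 mm at the ferrule 137 mm up (36 mm wide at 115 mm); ferrule and dark bristles 47 wide, 18 thick. Balances about 138 mm from the handle end. Origin: middle of the underside; z: normal of the flat face; bristles towards its +y.
- brush_2_foot (a point): Middle of the brush's bare handle end, which goes down into the caddy; 5 to 10 mm above the bench when lying.
- brush_2_head (a point): Middle of the bristle tip, 224 mm from the handle end.
- screwdriver_1: Screwdriver lying on the bench, 222 mm long, about 0.12 kg; absent in some starts. Green handle 104 mm long and 27 mm thick, then a steel blade 118 mm long and 6 mm thick. Balances about 142 mm from the blade tip. Origin: halfway along it, on the underside; use the two end points for its direction.
- screwdriver_1_foot (a point): Tip of the blade, which goes down into the caddy; on the axis, 13 mm above the bench when lying.
- screwdriver_1_head (a point): End of the green handle, 221 mm from the blade tip.
- screwdriver_2: Screwdriver lying on the bench, 222 mm long, about 0.12 kg; absent in some starts. Green handle 104 mm long and 27 mm thick, then a steel blade 118 mm long and 6 mm thick. Balances about 142 mm from the blade tip. Origin: halfway along it, on the underside; use the two end points for its direction.
- screwdriver_2_foot (a point): Tip of the blade, which goes down into the caddy; on the axis, 13 mm above the bench when lying.
- screwdriver_2_head (a point): End of the green handle, 221 mm from the blade tip.
- glue_bottle: Yellow glue bottle with orange cap, 65 mm across, 212 mm high, standing on the bench; leave it alone. Origin: centre of its underside, z up.
- screw_tin: Open tin of screws, 67 mm across, 48 mm high, standing on the bench; leave it alone. Origin: centre of its underside.

How it is judged:
By the outcome, as a careful person would: the job done as asked, in the order asked, and still so for the second after the job is handed in, with the robot touching nothing.
Of brush_1, brush_2, screwdriver_1, screwdriver_2 only 3 to 4 are there at a start; the rules pass over those that are not, and their reading is None.
At some moment in a run one of brush_1, brush_2 may be knocked a few centimetres aside while the robot is not near it.
Once in a run the grip may slacken for a moment while it holds something.
It also fails if it takes over 210 s, if anything falls off the work surface, if the arm or the gripper's body presses on something with over 40 N, if the wrist force passes 120 N, or if a joint passes its speed limit or range.

## Working session

There is one attempt and no reset: what is moved stays moved. The work goes in short steps, Python scripts to look and compute and a tool call to move; the robot and the scene stay as the last step left them, time stands still between calls to the robot, and variables do not carry over. Pictures are saved under pics/ and viewed, at most 14 in all, crops included, and the job is handed in when it is done.

Besides the shell and the picture viewer there is one more tool, called after "Request:" in YAML: its name, and indented under it one key for each argument. drive_tool: Moves the arm, as the interface text tells. Its arguments: {"type":"object","properties":{"plan":{"type":"array","items":{"type":"array"}}},"required":["plan"]}

```bash
mkdir -p pics
cat > h.py <<'E'
import numpy as np, cv2
from rig import arm, vision
def grab(n,fn=None):
    f=vision.grab_frame(n)
    np.savez('/tmp/'+n+'.npz',**f)
    if fn: cv2.imwrite('pics/'+fn,f['img'][:,:,::-1])
    return f
def load(n): return dict(np.load('/tmp/'+n+'.npz'))
def K(f):
    F=210/np.tan(np.radians(float(f['vfov']))/2)
    return np.array([[F,0,float(f['cx'])],[0,F,float(f['cy'])],[0,0,1]]),np.array([float(f['k1']),0,0,0,0])
def rays(f,uv):
    k,d=K(f); return cv2.undistortPoints(np.array(uv,float).reshape(-1,1,2),k,d).reshape(-1,2)
def w(f,uv):  # by depth map
    uv=np.array(uv,float).reshape(-1,2); r=rays(f,uv)
    z=np.array([f['z_map'][int(round(v)),int(round(u))] for u,v in uv])
    c=np.c_[r[:,0]*z,-r[:,1]*z,-z]; P=f['pose']
    return c@P[:3,:3].T+P[:3,3]
def wz(f,uv,h): # intersect plane z=h
    r=rays(f,uv); c=np.c_[r[:,0],-r[:,1],-np.ones(len(r))]; P=f['pose']
    d=c@P[:3,:3].T; t=(h-P[2,3])/d[:,2]; return P[:3,3]+d*t[:,None]
def cloud(f):
    H,W=f['z_map'].shape; u,v=np.meshgrid(np.arange(W),np.arange(H))
    p=w(f,np.c_[u.ravel(),v.ravel()]).reshape(H,W,3); p[f['z_map']==0]=np.nan; return p
E
python3 - <<'E'
from h import *
for n in('top','side'):
    f=grab(n,n+'0.png'); print(n,f['vfov'],f['k1'],f['cx'],f['cy'],np.round(f['pose'],3).tolist(),f['img'].shape)
print(arm.read_state())
E
```

```text
top 51.41199687319715 -0.10787126599091446 274.6400178484161 204.15531989690984 [[-0.029, 0.992, -0.125, 0.329], [-0.999, -0.026, 0.022, -0.021], [0.019, 0.125, 0.992, 1.268], [0.0, 0.0, 0.0, 1.0]] (420, 560, 3)
side 43.17076335571497 -0.20691426274945549 283.53508475827385 207.38700149914476 [[0.812, 0.24, -0.532, -0.359], [-0.584, 0.314, -0.749, -1.253], [-0.013, 0.919, 0.395, 0.725], [0.0, 0.0, 0.0, 1.0]] (420, 560, 3)
{'time_s': 0.1, 'joints': array([-1.26989504e+00,  2.64657253e-01,  1.60523714e+00, -9.40516378e-06,
        1.27372299e+00, -3.69224876e-02]), 'joint_velocities': array([ 0.0006927 , -0.0014568 , -0.00108397,  0.00051375, -0.00011758,
       -0.00064903]), 'joint_torque': array([ 5.94671583e-04, -5.03617215e+01, -3.58071685e+01,  7.30503048e-02,
        2.33167363e-02, -6.25280904e-05]), 'tcp_pos': array([ 0.22348471, -0.63616357,  0.20212661]), 'orientation': array([-1.00297171e-03,  9.85767536e-01,  1.68111097e-01, -1.37690420e-04]), 'contact_force': array([ 0.64314984, -0.22600163, -0.11163118]), 'moment': array([-0.02937723,  0.03683759, -0.05722908]), 'grasp_force': 0.0, 'gripper_width': 0.08830184207577058}
```

View pics/top0.png

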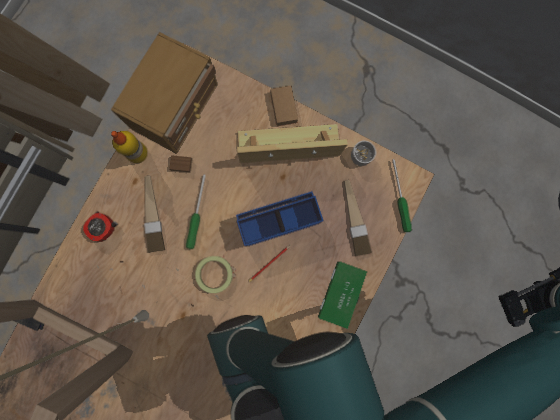

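View pics/side0.png

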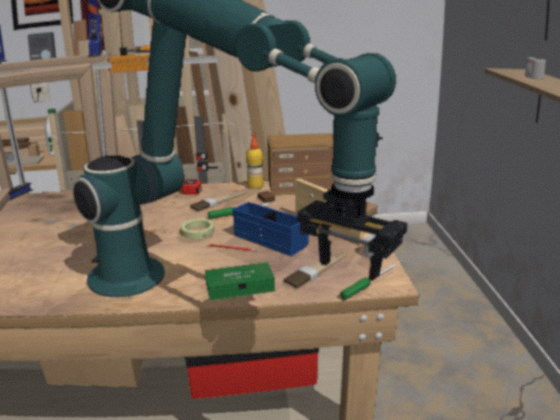

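Run:
```python
from h import *
f=load('top'); p=cloud(f); im=f['img'].astype(int); hsv=cv2.cvtColor(f['img'],cv2.COLOR_RGB2HSV)
z=p[:,:,2]; H,W=z.shape; v,u=np.mgrid[:H,:W]
print('bench z',np.nanmedian(z[255:265,170:185]), np.nanstd(z[255:265,170:185]))
def rect(m,name):
    q=p[m][:,:2]; r=cv2.minAreaRect((q*1000).astype(np.float32)); print(name,m.sum(),r, np.round(cv2.boxPoints(r)).tolist())
box=(u>225)&(u<355)&(v>115)&(v<170)
rect(box&(z>0.115)&(z<0.14),'boardtop')
blue=(hsv[...,0]>100)&(hsv[...,0]<130)&(hsv[...,1]>90)&(u>225)&(u<335)&(v>180)&(v<255)
rect(blue,'blue all'); rect(blue&(z>0.083)&(z<0.1),'blue rim')
rect((u>225)&(u<335)&(v>180)&(v<255)&(z>0.083)&(z<0.1),'rim any')
def crop(n,x0,y0,w_,h_,s): cv2.imwrite('pics/'+n,cv2.resize(f['img'][y0:y0+h_,x0:x0+w_,::-1],None,fx=s,fy=s,interpolation=cv2.INTER_CUBIC))
crop('c1.png',225,115,150,135,5)
crop('c2.png',130,150,290,115,2.75)
for n,(a,b) in {'tin':(363,154),'bottle':(122,140),'drawer':(165,90),'block':(180,163),'block2':(284,104)}.items(): print(n,w(f,[(a,b)]).round(3))
```

```text
bench z -0.0009680083926622007 0.0025721279232030964
boardtop 815 ((630.9583129882812, -99.757568359375), (20.349061965942383, 300.5688781738281), 2.8865253925323486) [[613.0, 50.0], [628.0, -250.0], [649.0, -249.0], [634.0, 51.0]]
blue all 1994 ((438.9589538574219, -59.63922119140625), (81.99050903320312, 218.0238800048828), 18.060096740722656) [[366.0, 31.0], [434.0, -176.0], [512.0, -151.0], [444.0, 57.0]]
blue rim 399 ((439.4202880859375, -58.69464874267578), (88.54008483886719, 223.75726318359375), 15.908548355102539) [[366.0, 37.0], [428.0, -178.0], [513.0, -154.0], [451.0, 61.0]]
rim any 558 ((439.6201477050781, -57.76213073730469), (89.09207916259766, 225.44444274902344), 15.794218063354492) [[366.0, 39.0], [427.0, -178.0], [513.0, -154.0], [452.0, 63.0]]
tin [[ 0.628 -0.314  0.024]]
bottle [[0.646 0.346 0.173]]
drawer [[0.774 0.232 0.185]]
block [[0.615 0.224 0.021]]
block2 [[ 0.784 -0.086  0.03 ]]
```

View pics/c1.png

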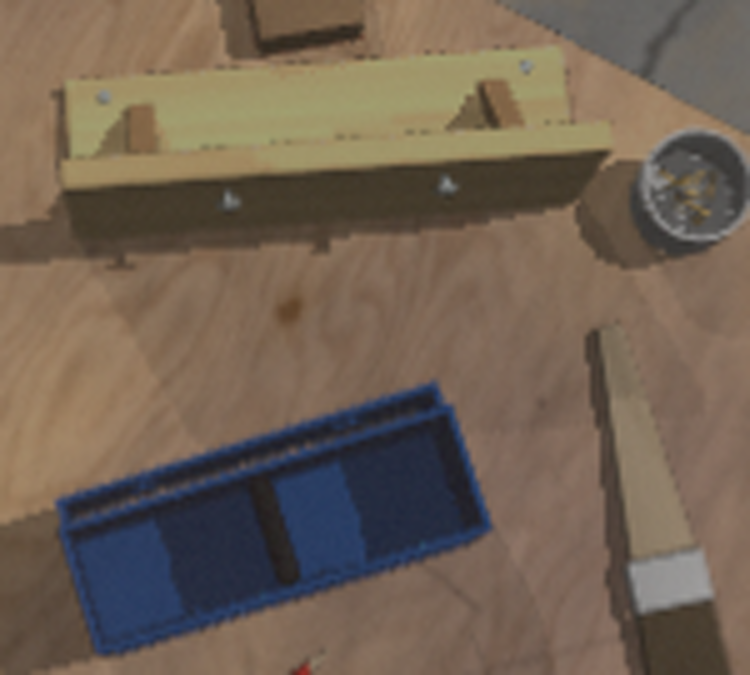

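View pics/c2.png

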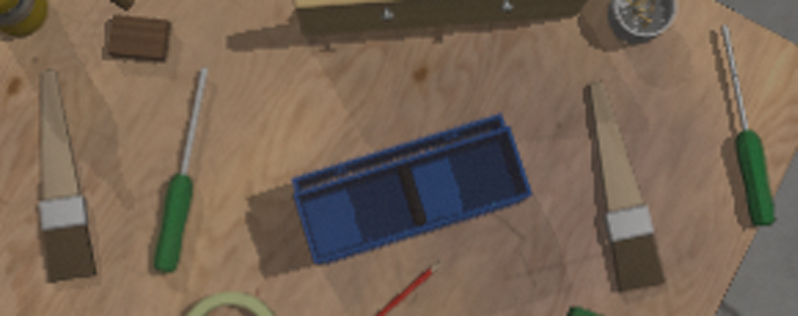

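Run:
```python
from h import *
f=load('top')
C=lambda l:[(225+a/5-.4,115+b/5-.4) for a,b in l]
D=lambda l:[(130+a/2.75-.3,150+b/2.75-.3) for a,b in l]
def pr(n,q,h): 
    r=wz(f,q,h); d=r[0]-r[-1]; print(n,r[:,:2].round(4).tolist(),'ang',round(float(np.degrees(np.arctan2(d[1],d[0]))),2),'mid',(r[:,:2].mean(0)).round(4))
pr('grip',C([(262,480),(290,582)]),.091)
pr('bfront',C([(62,188),(612,150)]),.128); pr('brear',C([(64,160),(610,122)]),.128)
pr('screws',C([(232,200),(447,185)]),.0985)
pr('caddyfront',C([(105,655),(490,527)]),.09); pr('plate',C([(60,500),(437,385)]),.09)
pr('b1 R',D([(594,86),(640,288)]),.008); pr('b L',D([(49,72),(72,280)]),.008)
pr('sd L',D([(203,70),(166,270)]),.0135); pr('sd R',D([(725,28),(763,224)]),.0135)
```

```text
grip [[0.4598, -0.0539], [0.4039, -0.0674]] ang 13.58 mid [ 0.4318 -0.0607]
bfront [[0.6157, 0.0495], [0.6299, -0.2475]] ang 92.74 mid [ 0.6228 -0.099 ]
brear [[0.6311, 0.0482], [0.6456, -0.2473]] ang 92.8 mid [ 0.6384 -0.0995]
screws [[0.614, -0.0418], [0.6197, -0.1606]] ang 92.75 mid [ 0.6169 -0.1012]
caddyfront [[0.3674, 0.0334], [0.4308, -0.1772]] ang 106.75 mid [ 0.3991 -0.0719]
plate [[0.4519, 0.056], [0.5096, -0.1514]] ang 105.56 mid [ 0.4808 -0.0477]
b1 R [[0.5514, -0.2615], [0.3344, -0.3]] ang 10.06 mid [ 0.4429 -0.2808]
b L [[0.582, 0.3225], [0.3595, 0.2966]] ang 6.62 mid [0.4707 0.3096]
sd L [[0.5783, 0.1557], [0.3675, 0.1964]] ang -10.91 mid [0.4729 0.1761]
sd R [[0.6109, -0.4074], [0.3974, -0.435]] ang 7.36 mid [ 0.5042 -0.4212]
```

Request:
drive_tool:
  plan:
    - [[0.027,0.072,0.02],-0.0585,0.0881]
    - [[0.052,0.144,0.02],-0.0585,0.0881]
    - [[0.078,0.216,0.02],-0.0585,0.0881]
    - [[0.104,0.287,0.02],-0.0585,0.0881]
    - [[0.13,0.359,0.02],-0.0585,0.0881]
    - [[0.156,0.431,0.02],-0.0585,0.0881]
    - [[0.182,0.503,0.02],-0.0585,0.0881]
    - [[0.2085,0.575,0.02],-0.0585,0.0881]

```text
time_s: 0.9
tcp_pos: [0.3593, -0.2604, 0.2224]
orientation: [-0.0, 0.99, 0.139, 0.0]
contact_force: [1.4, -0.3, 0.0]
gripper_width: 0.0881
grasp_force: 0.0
```

Request:
drive_tool:
  plan:
    - [[0,0,0],0,0.0881]

```text
time_s: 1.0
tcp_pos: [0.3604, -0.2572, 0.2223]
orientation: [-0.001, 0.99, 0.142, 0.0]
contact_force: [-0.6, -0.7, -0.5]
gripper_width: 0.0881
grasp_force: 0.0
```

Request:
drive_tool:
  plan:
    - [[0.018,0.049,0],0,0.0881]
    - [[0.036,0.098,0],0,0.0881]
    - [[0.054,0.147,0],0,0.0881]
    - [[0.0716,0.196,0],-0.005,0.0881]
    - [[0.0716,0.196,0],-0.005,0.0881]
    - [[0.0716,0.196,-0.05],-0.005,0.0881]
    - [[0.0716,0.196,-0.1],-0.005,0.0881]
    - [[0.0716,0.196,-0.1],-0.005,0.0881]

```text
time_s: 1.8
tcp_pos: [0.4239, -0.0658, 0.1156]
orientation: [-0.002, 0.991, 0.137, -0.007]
contact_force: [-1.6, -0.6, 0.3]
gripper_width: 0.0881
grasp_force: 0.0
```

Request:
drive_tool:
  plan:
    - [[0,0,-0.035],0,0.0881]
    - [[0,0,-0.07],0,0.0881]
    - [[0,0,-0.07],0,0.06]
    - [[0,0,-0.07],0,0.03]
    - [[0,0,-0.07],0,0.0]
    - [[0,0,-0.07],0,0.0]
    - [[0,0,-0.07],0,0.0]
    - [[0,0,-0.07],0,0.0]

```text
time_s: 2.6
tcp_pos: [0.4317, -0.0666, 0.0537]
orientation: [0.0, 0.991, 0.137, 0.001]
contact_force: [0.7, -0.7, 0.4]
gripper_width: 0.0421
grasp_force: 0.0
```

Request:
drive_tool:
  plan:
    - [[0,0,0],0,0.0]
    - [[0,0,0],0,0.0]

```text
time_s: 2.8
tcp_pos: [0.431, -0.0664, 0.0529]
orientation: [0.0, 0.991, 0.137, 0.0]
contact_force: [0.8, -0.8, 0.4]
gripper_width: 0.026
grasp_force: 0.0
```

Request:
drive_tool:
  plan:
    - [[0,0,0],0,0.0]
    - [[0,0,0],0,0.0]
    - [[0,0,0],0,0.0]
    - [[0,0,0],0,0.0]
    - [[0,0,0.02],0,0.0]
    - [[0,0,0.04],0,0.0]
    - [[0,0,0.06],0,0.0]
    - [[0,0,0.06],0,0.0]

```text
time_s: 3.6
tcp_pos: [0.4323, -0.0667, 0.1143]
orientation: [0.001, 0.991, 0.137, 0.002]
contact_force: [2.0, -1.1, -5.5]
gripper_width: 0.0109
grasp_force: 30.0
```

Run:
```python
from h import *
f=grab('top'); s=arm.read_state(); print(s['tcp_pos'],s['orientation'],s['contact_force'],s['gripper_width'],s['grasp_force'])
p=cloud(f); z=p[...,2]; hsv=cv2.cvtColor(f['img'],cv2.COLOR_RGB2HSV); b=(hsv[...,0]>100)&(hsv[...,0]<130)&(hsv[...,1]>90)
v,u=np.mgrid[:420,:560]; b&=(u>200)&(u<350)&(v>150)&(v<270)
print(b.sum(), np.nanpercentile(z[b],[50,80,90,95]))
cv2.imwrite('pics/a1.png',cv2.resize(f['img'][130:270,210:380,::-1],None,fx=4,fy=4,interpolation=cv2.INTER_CUBIC))
```

```text
[ 0.43145619 -0.06654579  0.11289095] [3.26052206e-04 9.90601805e-01 1.36774775e-01 7.86555715e-04] [ 0.18088434 -1.3294773  -4.36138891] 0.010961837004456477 29.987191557884216
265 [0.14444157 0.15324213 0.1563401  0.2346376 ]
```

View pics/a1.png

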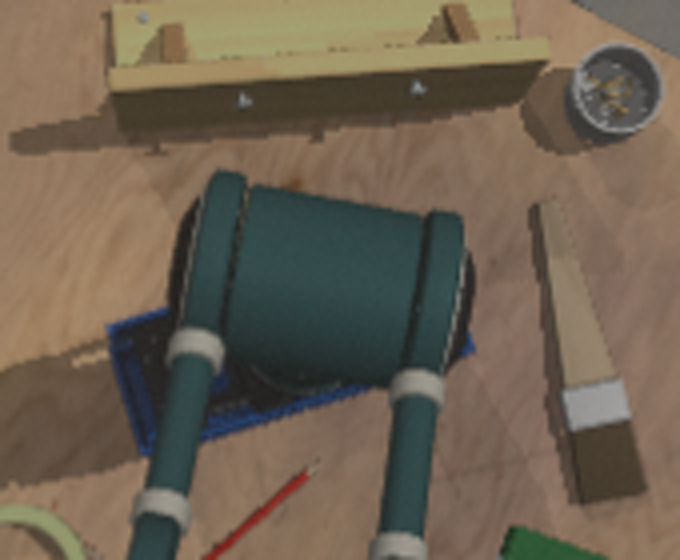

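Run:
```python
from h import *
f=load('top')
q=[(210+a/4-.4,130+b/4-.4) for a,b in [(148,454),(108,325),(475,350)]]
r=wz(f,q,.150); print(r.round(4)); d=r[1]-r[0]; print(np.degrees(np.arctan2(d[1],d[0])),np.linalg.norm(d))
# side view too
g=grab('side','s1.png')
cv2.imwrite('pics/s1c.png',cv2.resize(g['img'][150:290,180:420,::-1],None,fx=3.3,fy=3.3,interpolation=cv2.INTER_CUBIC))
```

```text
[[ 0.3718  0.0279  0.15  ]
 [ 0.4554  0.0518  0.15  ]
 [ 0.4327 -0.1845  0.15  ]]
15.995595065074378 0.08695973969183937
```

View pics/s1c.png

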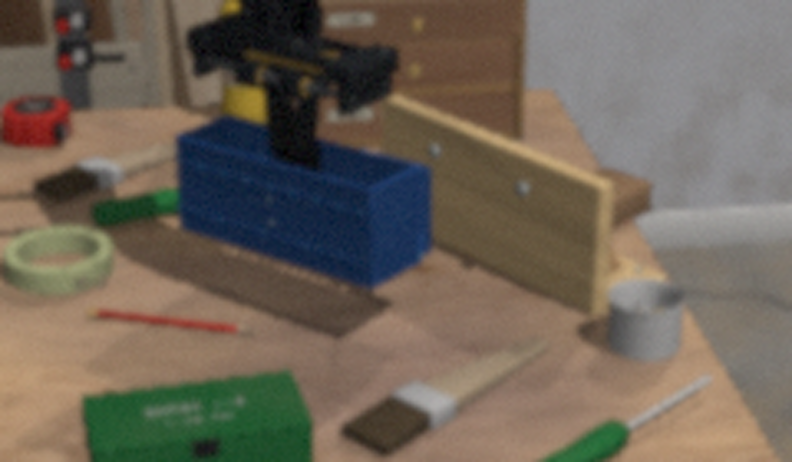

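Request:
drive_tool:
  plan:
    - [[0.01,-0.003,0],-0.03,0]
    - [[0.025,-0.008,0],-0.07,0]
    - [[0.045,-0.014,0],-0.11,0]
    - [[0.065,-0.021,0],-0.15,0]
    - [[0.085,-0.028,0],-0.19,0]
    - [[0.1,-0.033,-0.007],-0.22,0]
    - [[0.1095,-0.0356,-0.0139],-0.2304,0]
    - [[0.1095,-0.0356,-0.0139],-0.2304,0]

```text
time_s: 4.5
tcp_pos: [0.5399, -0.102, 0.0961]
orientation: [-0.001, 1.0, 0.022, -0.002]
contact_force: [-1.3, -0.4, -5.6]
gripper_width: 0.0113
grasp_force: 30.0
```

Request:
drive_tool:
  plan:
    - [[0,0,0],0,0]
    - [[0,0,0],0,0]
    - [[0,0,0],0,0]

```text
time_s: 4.8
tcp_pos: [0.5399, -0.1018, 0.099]
orientation: [-0.0, 1.0, 0.022, -0.0]
contact_force: [-0.2, -0.2, -4.8]
gripper_width: 0.0108
grasp_force: 30.0
```

Run:
```python
from h import *
f=grab('top'); g=grab('side'); s=arm.read_state(); print(s['tcp_pos'],s['orientation'],s['contact_force'],s['gripper_width'])
A=cv2.resize(f['img'][125:225,220:370,::-1],None,fx=5,fy=5,interpolation=cv2.INTER_CUBIC)
B=cv2.resize(g['img'][140:260,220:380,::-1],None,fx=5,fy=5,interpolation=cv2.INTER_CUBIC)
cv2.imwrite('pics/a2.png',A); cv2.imwrite('pics/s2.png',B)
```

```text
[ 0.5402392  -0.10191836  0.09927214] [7.55325156e-05 9.99757272e-01 2.20291420e-02 3.30228165e-04] [-0.06261977  0.60826772 -5.6215568 ] 0.010765607059246323
```

View pics/a2.png

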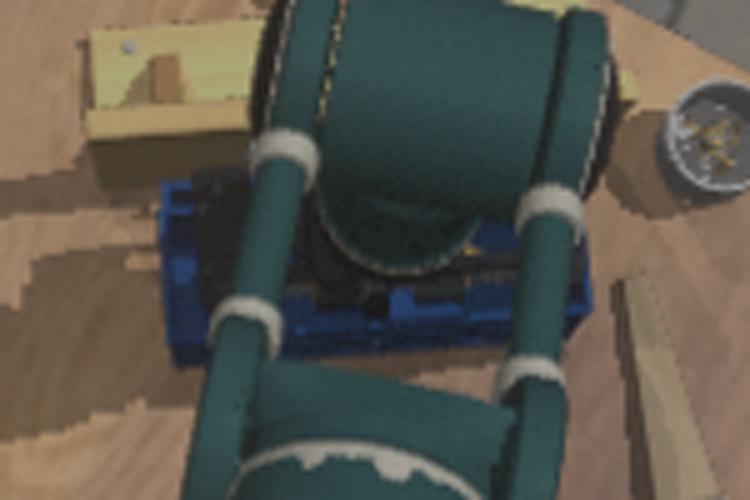

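View pics/s2.png

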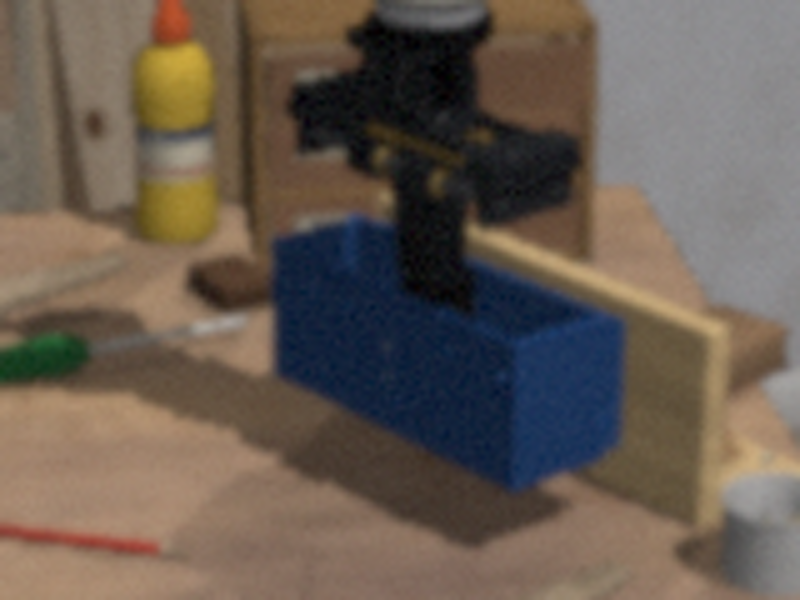

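Run:
```python
from h import *
f=load('top');g=load('side')
q=[(220+a/5-.4,125+b/5-.4) for a,b in [(173,366),(162,184),(568,343)]]
print(wz(f,q,.136).round(4).tolist())
q=[(220+a/5-.4,140+b/5-.4) for a,b in [(277,238),(513,340),(622,320)]]
print('side',wz(g,q,.136).round(4).tolist())
q=[(220+a/5-.4,140+b/5-.4) for a,b in [(712,332),(727,325)]]
print('board right top front/rear side',wz(g,q,.128).round(4).tolist())
c,s=np.cos(np.radians(2.8)),np.sin(np.radians(2.8)); o=np.array([.5440,-.1037])
for x,y in [(-.036,.112),(.052,.108),(-.036,-.112),(.052,-.108)]: print('exp',(o+[c*x-s*y,s*x+c*y]).round(4))
```

```text
[[0.4901, 0.0061, 0.136], [0.5877, 0.0097, 0.136], [0.4969, -0.2022, 0.136]]
side [[0.5063, 0.007, 0.136], [0.5203, -0.2042, 0.136], [0.5881, -0.2198, 0.136]]
board right top front/rear side [[0.6302, -0.2504, 0.128], [0.6442, -0.2482, 0.128]]
exp [0.5026 0.0064]
exp [0.5907 0.0067]
exp [ 0.5135 -0.2173]
exp [ 0.6012 -0.209 ]
```

```bash
cat >> h.py <<'E'
def caddyfit(g,box,zlo,zhi,yaw0=2.8):
    p=cloud(g); hsv=cv2.cvtColor(g['img'],cv2.COLOR_RGB2HSV); v,u=np.mgrid[:420,:560]
    b=(hsv[...,0]>100)&(hsv[...,0]<130)&(hsv[...,1]>90)&(u>box[0])&(u<box[1])&(v>box[2])&(v<box[3])&np.isfinite(p[...,2])
    q=p[b]; t=np.radians(yaw0); e=np.array([[np.cos(t),np.sin(t)],[-np.sin(t),np.cos(t)]])
    l=q[:,:2]@e.T   # board-like frame coords (x normal,y lateral)
    s=(q[:,2]>zlo)&(q[:,2]<zhi)
    return q,l,s
E
python3 - <<'E'
from h import *
g=load('side'); q,l,s=caddyfit(g,(270,350,175,245),.055,.125)
t=np.radians(2.8); e=np.array([[np.cos(t),np.sin(t)],[-np.sin(t),np.cos(t)]])
L=l[s]; Z=q[s][:,2]
x0=np.percentile(L[:,0],1); y0=np.percentile(L[:,1],1); print('pct',x0,y0)
exp=e@np.array([.544,-.1037]); print('exp front x',exp[0]-.036,'right y',exp[1]-.112)
fr=(L[:,1]>exp[1]-.09)&(L[:,0]<exp[0]-.02); 
A=np.c_[L[fr][:,1]-exp[1],Z[fr]-.09,np.ones(fr.sum())]; k=np.linalg.lstsq(A,L[fr][:,0],rcond=None)[0]; print('front x=',k, fr.sum())
rt=(L[:,0]>exp[0]-.025)&(L[:,0]<exp[0]+.03)&(L[:,1]<exp[1]-.1)
A=np.c_[L[rt][:,0]-exp[0],Z[rt]-.09,np.ones(rt.sum())]; k=np.linalg.lstsq(A,L[rt][:,1],rcond=None)[0]; print('right y=',k,rt.sum())
# rim height along y on front wall
for a in np.arange(-.11,.111,.03):
    m=(abs(l[:,1]-exp[1]-a)<.015)&(l[:,0]<exp[0]-.025); print(round(a,3),np.percentile(q[m][:,2],[2,97]).round(4) if m.sum()>5 else None)
# board right end & front
p=cloud(g); v,u=np.mgrid[:420,:560]; m=(u>345)&(u<368)&(v>195)&(v<240)&np.isfinite(p[...,2]); B=p[m]; bl=B[:,:2]@e.T; k=(B[:,2]>.03)&(B[:,2]<.12)&(bl[:,0]<.66)&(bl[:,0]>.57)
print('board front x med',np.median(bl[k][:,0]), 'right end 2pct', np.percentile(bl[k][:,1],[1,5]), 'expected', e@np.array([.6306,-.0995])+[-.009,-.15])
E
```

```text
pct 0.4961938091284992 -0.24470587331856647
exp front x 0.502284817585935 right y -0.24215047121112032
front x= [-1.62116879e-04  2.09306348e-02  5.00578368e-01] 921
right y= [ 0.00296909  0.01107308 -0.24081171] 301
-0.11 [0.0512 0.1388]
-0.08 [0.0515 0.1379]
-0.05 [0.0503 0.1373]
-0.02 [0.0532 0.1384]
0.01 [0.053  0.1374]
0.04 [0.0529 0.1373]
0.07 [0.0527 0.1359]
0.1 [0.054 0.136]
board front x med 0.6173782883190411 right end 2pct [-0.31600646 -0.28234147] expected [ 0.6159866  -0.28018588]
```

Request:
drive_tool:
  plan:
    - [[0.005,-0.001,0],0,0]
    - [[0.01,-0.001,0],0,0]
    - [[0.015,0,0],0,0]
    - [[0.02,0,0],0,0]
    - [[0.023,0,0],0,0]
    - [[0.025,0.0,0],0,0]
    - [[0.025,0.0,0],0,0]

```text
time_s: 5.6
tcp_pos: [0.5657, -0.102, 0.0987]
orientation: [-0.0, 1.0, 0.022, -0.0]
contact_force: [0.5, -0.6, -5.0]
gripper_width: 0.0112
grasp_force: 30.0
```

Request:
drive_tool:
  plan:
    - [[0.001,0,0],0,0]
    - [[0.002,0,0],0,0]
    - [[0.002,0,0],0,0]

```text
time_s: 5.9
tcp_pos: [0.5667, -0.102, 0.0985]
orientation: [-0.0, 1.0, 0.022, -0.001]
contact_force: [-1.1, 0.3, -4.8]
gripper_width: 0.0111
grasp_force: 30.0
```

Request:
drive_tool:
  plan:
    - [[0.001,0,0],0,0]
    - [[0.002,0,0],0,0]
    - [[0.002,0,0],0,0]

```text
time_s: 6.2
tcp_pos: [0.5665, -0.102, 0.0978]
orientation: [-0.0, 1.0, 0.022, -0.003]
contact_force: [-7.3, -1.3, -3.5]
gripper_width: 0.011
grasp_force: 30.0
```

Request:
drive_tool:
  plan:
    - [[0.001,0,0],0,0]
    - [[0.002,0,0],0,0]
    - [[0.002,0,0],0,0]

```text
time_s: 6.5
tcp_pos: [0.5664, -0.102, 0.0974]
orientation: [-0.0, 1.0, 0.022, -0.005]
contact_force: [-12.3, -0.3, -0.6]
gripper_width: 0.011
grasp_force: 30.0
```

Request:
drive_tool:
  plan:
    - [[-0.003,0,0],0,0]
    - [[-0.003,0,-0.003],0,0]
    - [[-0.003,0,-0.006],0,0]
    - [[-0.003,0,-0.009],0,0]
    - [[-0.003,0,-0.009],0,0]

```text
time_s: 7.0
tcp_pos: [0.5666, -0.102, 0.0893]
orientation: [-0.0, 1.0, 0.022, -0.002]
contact_force: [-5.3, -0.6, -3.1]
gripper_width: 0.011
grasp_force: 30.0
```

Request:
drive_tool:
  plan:
    - [[0,0,-0.003],0,0]
    - [[0,0,-0.006],0,0]
    - [[0,0,-0.009],0,0]
    - [[0,0,-0.01],0,0]
    - [[0,0,-0.01],0,0]

```text
time_s: 7.5
tcp_pos: [0.5666, -0.102, 0.0794]
orientation: [-0.0, 1.0, 0.022, -0.002]
contact_force: [-6.9, -0.9, -1.9]
gripper_width: 0.011
grasp_force: 30.0
```

Request:
drive_tool:
  plan:
    - [[0,0,-0.001],0,0]
    - [[0,0,-0.002],0,0]
    - [[0,0,-0.003],0,0]
    - [[0,0,-0.003],0,0]

```text
time_s: 7.9
tcp_pos: [0.5666, -0.1022, 0.0774]
orientation: [0.0, 1.0, 0.022, -0.002]
contact_force: [-9.3, -0.3, 2.2]
gripper_width: 0.0106
grasp_force: 30.0
```

Request:
drive_tool:
  plan:
    - [[0,0,-0.001],0,0]
    - [[0,0,-0.002],0,0]
    - [[0,0,-0.003],0,0]
    - [[0,0,-0.003],0,0]

```text
time_s: 8.3
tcp_pos: [0.5667, -0.1023, 0.0771]
orientation: [0.0, 1.0, 0.022, -0.002]
contact_force: [-15.1, -0.6, 17.4]
gripper_width: 0.0109
grasp_force: 30.0
```

Request:
drive_tool:
  plan:
    - [[-0.001,0,0.003],0,0]
    - [[-0.001,0,0.003],0,0.03]
    - [[-0.001,0,0.003],0,0.03]
    - [[-0.001,0,0.003],0,0.05]
    - [[-0.001,0,0.003],0,0.05]
    - [[-0.001,0,0.003],0,0.05]
    - [[-0.001,0,0.003],0,0.05]
    - [[-0.001,0,0.02],0,0.05]

```text
time_s: 9.1
tcp_pos: [0.5652, -0.1015, 0.0913]
orientation: [-0.001, 1.0, 0.022, -0.003]
contact_force: [-0.9, -0.4, -0.3]
gripper_width: 0.05
grasp_force: 0.0
```

Request:
drive_tool:
  plan:
    - [[-0.02,0,0.05],0,0.05]
    - [[-0.05,0.03,0.1],0,0.05]
    - [[-0.08,0.06,0.13],0,0.05]
    - [[-0.1,0.1,0.13],0,0.05]
    - [[-0.12,0.15,0.13],0,0.05]
    - [[-0.14,0.2,0.13],0,0.05]
    - [[-0.15,0.23,0.13],0,0.05]
    - [[-0.15,0.23,0.13],0,0.05]

```text
time_s: 9.9
tcp_pos: [0.4153, 0.1328, 0.2241]
orientation: [-0.001, 1.0, 0.026, 0.0]
contact_force: [0.7, -0.2, -0.1]
gripper_width: 0.0501
grasp_force: 0.0
```

Run:
```python
from h import *
f=grab('top'); g=grab('side'); s=arm.read_state(); print(s['tcp_pos'],s['orientation'],s['contact_force'],s['gripper_width'])
A=cv2.resize(f['img'][120:270,120:420,::-1],None,fx=2.6,fy=2.6,interpolation=cv2.INTER_CUBIC)
B=cv2.resize(g['img'][150:300,190:390,::-1],None,fx=2.6,fy=2.6,interpolation=cv2.INTER_CUBIC)
B=cv2.copyMakeBorder(B,0,0,0,A.shape[1]-B.shape[1],cv2.BORDER_CONSTANT)
cv2.imwrite('pics/a3.png',np.vstack([A[:210*1],B])[:600])
q,l,s=caddyfit(g,(250,380,150,260),.03,.105)
t=np.radians(2.8); e=np.array([[np.cos(t),np.sin(t)],[-np.sin(t),np.cos(t)]])
exp=e@np.array([.5697,-.1025]); Z=q[:,2]
fr=s&(l[:,1]>exp[1]-.1)&(l[:,0]<exp[0]-.02)&(l[:,0]>exp[0]-.06)
print(exp,np.linalg.lstsq(np.c_[l[fr][:,1]-exp[1],Z[fr]-.07,np.ones(fr.sum())],l[fr][:,0],rcond=None)[0],fr.sum())
m=(abs(l[:,0]-exp[0])<.06)
print(np.percentile(l[m&s][:,1],[1,3]),np.percentile(Z[m],[2,98]))
```

```text
[0.41704985 0.12896149 0.22393233] [1.88202671e-04 9.99715406e-01 2.38532736e-02 3.06416544e-04] [ 0.05193593 -0.32967542  0.06372991] 0.04999727406305307
[ 0.56401276 -0.13020734] [-0.00278386 -0.02166207  0.52726418] 986
[-0.24566892 -0.24454469] [0.02816196 0.1153167 ]
```

View pics/a3.png

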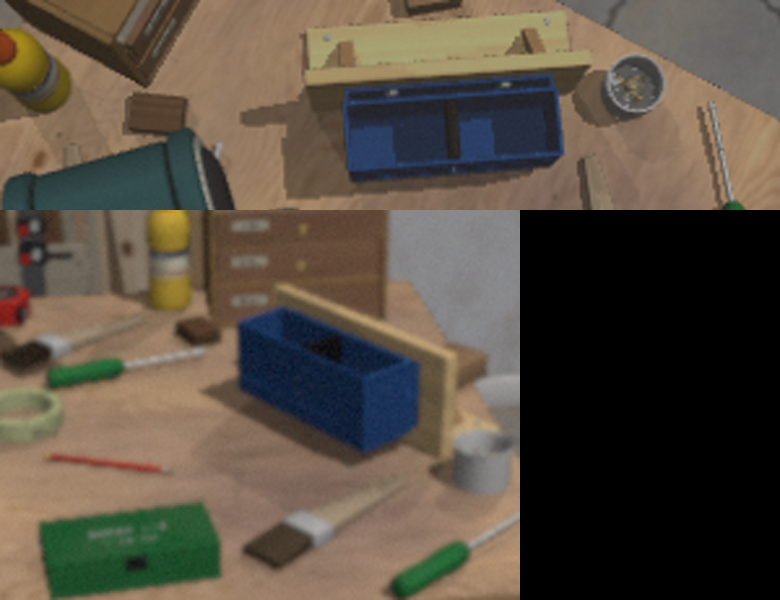

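Request:
drive_tool:
  plan:
    - [[-0.009,0.04,-0.01],-0.12,0.06]
    - [[-0.009,0.06,-0.05],-0.238,0.06]
    - [[-0.009,0.06,-0.1],-0.238,0.06]
    - [[-0.009,0.06,-0.14],-0.238,0.06]
    - [[-0.009,0.06,-0.18],-0.238,0.06]
    - [[-0.009,0.06,-0.21],-0.238,0.06]
    - [[-0.009,0.06,-0.219],-0.238,0.06]
    - [[-0.009,0.06,-0.2205],-0.238,0.06]

```text
time_s: 10.8
tcp_pos: [0.408, 0.1864, 0.0021]
orientation: [0.001, 0.995, -0.098, -0.001]
contact_force: [0.3, -0.6, 0.1]
gripper_width: 0.06
grasp_force: 0.0
```

Request:
drive_tool:
  plan:
    - [[0,0,0],0,0.04]
    - [[0,0,0],0,0]
    - [[0,0,0],0,0.0]
    - [[0,0,0],0,0.0]
    - [[0,0,0],0,0.0]
    - [[0,0,0],0,0.0]

```text
time_s: 11.4
tcp_pos: [0.4086, 0.1881, 0.0037]
orientation: [-0.0, 0.995, -0.097, 0.0]
contact_force: [-0.4, 0.1, 0.3]
gripper_width: 0.014
grasp_force: 0.0
```

Request:
drive_tool:
  plan:
    - [[0,0,0.03],0,0]
    - [[0,0,0.06],0,0]
    - [[0,0,0.09],0,0.0]
    - [[0,0,0.12],0,0.0]
    - [[0,0,0.15],0,0.0]
    - [[0,0,0.18],0,0.0]
    - [[0,0,0.18],0,0.0]
    - [[0,0,0.18],0,0.0]

```text
time_s: 12.2
tcp_pos: [0.4088, 0.1882, 0.1839]
orientation: [-0.0, 0.995, -0.097, 0.001]
contact_force: [-0.9, 0.0, -0.4]
gripper_width: 0.0004
grasp_force: 0.0
```

Run:
```python
from h import *
f=grab('top'); g=grab('side'); s=arm.read_state(); print(s['tcp_pos'],s['orientation'],s['contact_force'],s['gripper_width'])
B=cv2.resize(g['img'][80:300,130:400,::-1],None,fx=2.6,fy=2.6,interpolation=cv2.INTER_CUBIC)
cv2.imwrite('pics/s4.png',B)
```

```text
[0.40736923 0.18762755 0.18188996] [ 5.37538094e-04  9.95298939e-01 -9.68431186e-02 -1.06974321e-03] [-0.1113636  -0.73032286  0.13500255] 0.0006535247565531712
```

View pics/s4.png

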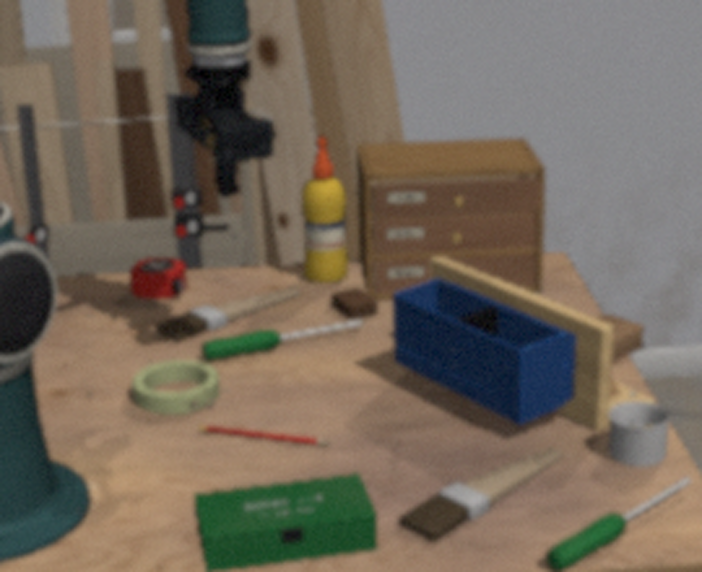

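```bash
cat >> h.py <<'E'
def green(f,umin,umax,vmin,vmax,name=''):
    p=cloud(f); hsv=cv2.cvtColor(f['img'],cv2.COLOR_RGB2HSV); v,u=np.mgrid[:420,:560]
    b=(hsv[...,0]>50)&(hsv[...,0]<80)&(hsv[...,1]>120)&(u>umin)&(u<umax)&(v>vmin)&(v<vmax)&np.isfinite(p[...,2])
    q=p[b]; c=q.mean(0); print(name,b.sum(),'c',c.round(4),'zr',np.percentile(q[:,2],[5,95]).round(3))
    uv=np.c_[u[b],v[b]]; r=cv2.minAreaRect((wz(f,uv,.02)[:,:2]*1000).astype(np.float32)); print('rect@z.02',np.round(r[0],1),np.round(r[1],1),round(r[2],1))
E
python3 - <<'E'
from h import *
f=load('top'); g=load('side')
green(g,190,260,195,225,'side L'); green(f,180,215,180,260,'top L'); green(f,380,420,170,240,'top R'); green(g,330,380,265,310,'side R')
E
```

```text
side L 137 c [0.4112 0.1791 0.0174] zr [0.009 0.025]
rect@z.02 [407.3 174.5] [43.9 93.8] 80.1
top L 127 c [0.4147 0.1862 0.0257] zr [0.018 0.029]
rect@z.02 [417.  186.8] [19.7 95.9] 78.7
top R 198 c [ 0.4452 -0.4277  0.024 ] zr [0.019 0.029]
rect@z.02 [ 445.9 -428. ] [99.  21.3] 7.8
side R 204 c [ 0.4363 -0.4389  0.0201] zr [0.012 0.026]
rect@z.02 [ 437.5 -439.3] [107.7  27. ] 9.1
```

Request:
drive_tool:
  plan:
    - [[0.006,-0.001,-0.05],0,0.06]
    - [[0.006,-0.001,-0.1],0,0.06]
    - [[0.006,-0.001,-0.14],0,0.06]
    - [[0.006,-0.001,-0.14],0,0.06]
    - [[0.006,-0.001,-0.14],0,0.06]
    - [[0.006,-0.001,-0.14],0,0.06]

```text
time_s: 12.9
tcp_pos: [0.416, 0.1876, 0.0451]
orientation: [-0.001, 0.995, -0.097, 0.001]
contact_force: [0.1, 0.3, 0.8]
gripper_width: 0.0462
grasp_force: 0.0
```

Request:
drive_tool:
  plan:
    - [[0,0,-0.02],0,0.06]
    - [[0,0,-0.036],0,0.06]
    - [[0,0,-0.038],0,0.06]
    - [[0,0,-0.038],0,0.06]

```text
time_s: 13.3
tcp_pos: [0.4158, 0.1875, 0.0069]
orientation: [-0.001, 0.995, -0.097, 0.001]
contact_force: [0.2, -0.0, 0.4]
gripper_width: 0.0597
grasp_force: 0.0
```

Run:
```python
from h import *
f=grab('top'); g=grab('side'); s=arm.read_state(); print(s['tcp_pos'],s['orientation'],s['contact_force'],s['gripper_width'])
B=cv2.resize(g['img'][150:230,180:280,::-1],None,fx=6,fy=6,interpolation=cv2.INTER_CUBIC)
cv2.imwrite('pics/s5.png',B)
```

```text
[0.41609106 0.1876236  0.00715378] [-7.43943853e-04  9.95295110e-01 -9.68755173e-02  1.49155359e-03] [-0.35168864  0.35354873 -0.23615719] 0.0599534253190572
```

View pics/s5.png

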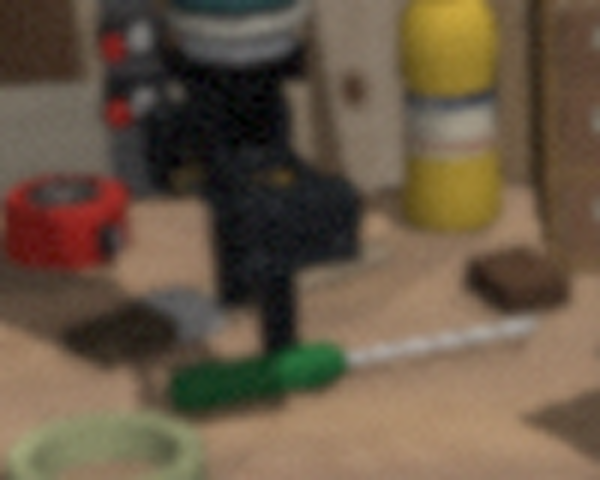

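```bash
cat >> h.py <<'E'
def proj(f,X):
    P=f['pose']; c=(np.atleast_2d(X)-P[:3,3])@P[:3,:3]; k,d=K(f)
    return cv2.projectPoints(c*[1,-1,-1],np.zeros(3),np.zeros(3),k,d)[0].reshape(-1,2)
E
python3 - <<'E'
from h import *
f=load('top'); g=load('side'); t=np.array([.416,.1876,.007]); y=np.array([.19,.98,0])
for n,X in {'tcp':t,'+y35':t+.035*y,'-y35':t-.035*y,'tcp+60':t+[0,0,.06],'+35+40':t+.035*y+[0,0,.04],'-35+40':t-.035*y+[0,0,.04]}.items(): print(n,((proj(g,X)[0]-[180,150])*6).round())
p=cloud(g)
for u,v in [(280,320),(235,290),(320,220),(190,370),(250,380),(310,360)]:
    print(u,v,p[int(150+v/6),int(180+u/6)].round(3))
# head/handle
E
```

```text
tcp [257. 382.]
+y35 [237. 360.]
-y35 [278. 406.]
tcp+60 [251. 283.]
+35+40 [233. 295.]
-35+40 [274. 339.]
280 320 [0.406 0.143 0.063]
235 290 [0.421 0.217 0.053]
320 220 [0.411 0.101 0.134]
190 370 [0.378 0.199 0.023]
250 380 [0.405 0.181 0.015]
310 360 [0.441 0.176 0.018]
```

Run:
```python
from h import *
g=load('side'); p=cloud(g)
for v in range(300,421,12):
    print(v,[ (p[int(150+v/6),int(180+u/6)]*1000).round().tolist()+g['img'][int(150+v/6),int(180+u/6)].tolist() for u in (268,280,292)])
f=load('top'); k=g['img']
```

```text
300 [[397.0, 139.0, 77.0, 23, 24, 19], [408.0, 146.0, 73.0, 18, 20, 21], [413.0, 141.0, 73.0, 41, 37, 34]]
312 [[401.0, 147.0, 67.0, 34, 29, 30], [405.0, 141.0, 68.0, 19, 19, 26], [415.0, 146.0, 64.0, 34, 29, 27]]
324 [[398.0, 141.0, 63.0, 36, 25, 26], [406.0, 144.0, 60.0, 10, 14, 16], [410.0, 137.0, 61.0, 33, 27, 25]]
336 [[398.0, 144.0, 55.0, 46, 38, 35], [405.0, 142.0, 54.0, 17, 18, 21], [410.0, 137.0, 54.0, 34, 37, 31]]
348 [[399.0, 145.0, 47.0, 41, 41, 31], [406.0, 144.0, 46.0, 15, 43, 25], [414.0, 145.0, 43.0, 32, 71, 42]]
360 [[420.0, 186.0, 20.0, 18, 55, 26], [427.0, 184.0, 19.0, 29, 77, 40], [433.0, 182.0, 18.0, 41, 106, 57]]
372 [[416.0, 178.0, 17.0, 25, 61, 33], [425.0, 181.0, 13.0, 27, 73, 35], [424.0, 166.0, 19.0, 29, 87, 46]]
384 [[413.0, 175.0, 11.0, 20, 53, 23], [422.0, 177.0, 8.0, 25, 57, 29], [424.0, 167.0, 11.0, 45, 74, 44]]
396 [[414.0, 177.0, 3.0, 55, 55, 38], [421.0, 176.0, 1.0, 65, 60, 41], [427.0, 173.0, 1.0, 116, 96, 74]]
408 [[407.0, 164.0, 2.0, 107, 87, 66], [415.0, 166.0, -1.0, 122, 97, 74], [422.0, 165.0, -2.0, 148, 119, 92]]
420 [[405.0, 161.0, -3.0, 161, 129, 101], [407.0, 152.0, -1.0, 159, 128, 99], [413.0, 150.0, -2.0, 168, 137, 105]]
```

Run:
```python
from h import *
s=arm.read_state(); print(s['time_s'],s['tcp_pos'])
g=grab('side'); p=cloud(g)
for v in range(324,421,12):
    print(v,(p[int(150+v/6),int(180+280/6)]*1000).round().tolist())
f=grab('top'); green(f,180,215,180,260,'top L')
print(arm.read_state()['time_s'])
```

```text
13.4 [0.41609106 0.1876236  0.00715378]
324 [405.0, 141.0, 61.0]
336 [407.0, 146.0, 52.0]
348 [405.0, 143.0, 46.0]
360 [424.0, 178.0, 22.0]
372 [420.0, 173.0, 18.0]
384 [420.0, 174.0, 10.0]
396 [425.0, 183.0, -2.0]
408 [417.0, 170.0, -3.0]
420 [407.0, 151.0, -0.0]
top L 3 c [0.4554 0.172  0.0182] zr [0.018 0.019]
rect@z.02 [455.2 171.7] [0.  5.8] 89.5
13.5
```

Request:
drive_tool:
  plan:
    - [[0,0,-0.004],0,0.06]
    - [[0,0,-0.006],0,0.06]
    - [[0,0,-0.006],0,0.06]

```text
time_s: 13.8
tcp_pos: [0.414, 0.1868, -0.0011]
orientation: [0.0, 0.995, -0.097, -0.0]
contact_force: [-0.5, -0.3, -1.0]
gripper_width: 0.0604
grasp_force: 0.0
```

Request:
drive_tool:
  plan:
    - [[0,0,-0.004],0,0.06]
    - [[0,0,-0.006],0,0.06]
    - [[0,0,-0.006],0,0.06]

```text
time_s: 14.1
tcp_pos: [0.4139, 0.1868, -0.0072]
orientation: [0.0, 0.995, -0.097, -0.001]
contact_force: [0.4, -0.7, 0.4]
gripper_width: 0.06
grasp_force: 0.0
```

Request:
drive_tool:
  plan:
    - [[0,0,-0.003],0,0.06]
    - [[0,0,-0.006],0,0.06]
    - [[0,0,-0.009],0,0.06]
    - [[0,0,-0.012],0,0.06]
    - [[0,0,-0.012],0,0.06]

```text
time_s: 14.6
tcp_pos: [0.414, 0.1868, -0.0192]
orientation: [0.0, 0.995, -0.097, -0.0]
contact_force: [0.1, -0.2, 0.6]
gripper_width: 0.06
grasp_force: 0.0
```

Run:
```python
from h import *
s=arm.read_state(); print(s['time_s'],s['tcp_pos'],s['joints'].round(4),s['contact_force'])
g=grab('side'); p=cloud(g)
for v in range(336,421,6):
    print(v,[(p[int(150+v/6),int(180+u/6)]*1000).round().tolist() for u in (270,282)])
```

```text
14.6 [ 0.41395647  0.18678754 -0.01922166] [ 0.369   0.1121  2.251  -0.      0.7794  2.1339] [ 0.12046233 -0.23553328  0.56123137]
336 [[402.0, 144.0, 53.0], [407.0, 139.0, 54.0]]
342 [[401.0, 143.0, 51.0], [407.0, 140.0, 50.0]]
348 [[404.0, 148.0, 45.0], [408.0, 142.0, 46.0]]
354 [[401.0, 143.0, 43.0], [405.0, 137.0, 45.0]]
360 [[402.0, 145.0, 39.0], [411.0, 148.0, 36.0]]
366 [[398.0, 138.0, 39.0], [405.0, 138.0, 37.0]]
372 [[395.0, 134.0, 38.0], [406.0, 140.0, 33.0]]
378 [[400.0, 142.0, 30.0], [404.0, 137.0, 31.0]]
384 [[401.0, 146.0, 25.0], [407.0, 143.0, 24.0]]
390 [[400.0, 144.0, 22.0], [406.0, 141.0, 22.0]]
396 [[402.0, 147.0, 17.0], [408.0, 145.0, 16.0]]
402 [[417.0, 176.0, -1.0], [420.0, 168.0, 1.0]]
408 [[414.0, 170.0, -2.0], [414.0, 158.0, 3.0]]
414 [[408.0, 161.0, -1.0], [411.0, 153.0, 2.0]]
420 [[405.0, 155.0, -1.0], [412.0, 153.0, -2.0]]
```

Run:
```python
from h import *
g=load('side')
t=np.array([.4074,.1876,.1819]); print('s4 tcp',proj(g,[t,t+[0,0,.034]]).round(1),'seen 217.7,153.8')
t=np.array([.2235,-.6362,.2021]); y=np.array([.331,-.9435,0]); print('start tips',proj(g,[t+.05*y,t-.05*y,t+.05*y+[0,0,.034],t-.05*y+[0,0,.034]]).round(1),'seen (325,262),(376,275)')
```

```text
s4 tcp [[217.5 164.7]
 [216.9 154.7]] seen 217.7,153.8
start tips [[371.7 294.2]
 [324.5 278.8]
 [372.9 278.1]
 [324.9 263.2]] seen (325,262),(376,275)
```

Request:
drive_tool:
  plan:
    - [[-0.007,0.001,0],0,0.06]
    - [[-0.007,0.001,-0.004],0,0.06]
    - [[-0.007,0.001,-0.008],0,0.06]
    - [[-0.007,0.001,-0.011],0,0.06]
    - [[-0.007,0.001,-0.011],0,0.04]
    - [[-0.007,0.001,-0.011],0,0]
    - [[-0.007,0.001,-0.011],0,0]
    - [[-0.007,0.001,-0.011],0,0]

```text
time_s: 15.45
tcp_pos: [0.4076, 0.188, -0.0295]
orientation: [-0.0, 0.995, -0.097, 0.0]
contact_force: [0.1, 1.0, 1.1]
gripper_width: 0.03
grasp_force: 0.2
```

Request:
drive_tool:
  plan:
    - [[0,0,0],0,0]
    - [[0,0,0],0,0]
    - [[0,0,0],0,0]

```text
time_s: 15.75
tcp_pos: [0.4076, 0.188, -0.0295]
orientation: [-0.0, 0.995, -0.097, 0.0]
contact_force: [-0.2, 0.8, 0.3]
gripper_width: 0.0262
grasp_force: 29.8
```

Request:
drive_tool:
  plan:
    - [[0,0,0.03],0,0]
    - [[0,0,0.06],0,0]
    - [[0,0,0.09],0,0.0]
    - [[0,0,0.12],0,0.0]
    - [[0,0,0.15],0,0.0]
    - [[0,0,0.18],0,0.0]
    - [[0,0,0.18],0,0.0]
    - [[0,0,0.18],0,0.0]

```text
time_s: 16.55
tcp_pos: [0.4075, 0.188, 0.1502]
orientation: [-0.0, 0.995, -0.097, 0.0]
contact_force: [-0.2, 1.4, -0.7]
gripper_width: 0.0258
grasp_force: 29.8
```

Run:
```python
from h import *
g=grab('side'); s=arm.read_state(); print(s['tcp_pos'],s['orientation'],s['contact_force'],s['moment'],s['gripper_width'])
cv2.imwrite('pics/s6.png',cv2.resize(g['img'][90:230,170:310,::-1],None,fx=4,fy=4,interpolation=cv2.INTER_CUBIC))
```

```text
[0.40648451 0.18756982 0.1489964 ] [ 4.43333999e-04  9.95293007e-01 -9.69069264e-02 -8.25306614e-04] [ 0.2560688  -0.96558111 -1.51812964] [ 0.04181389  0.04636274 -0.03180368] 0.025736071281225494
```

View pics/s6.png

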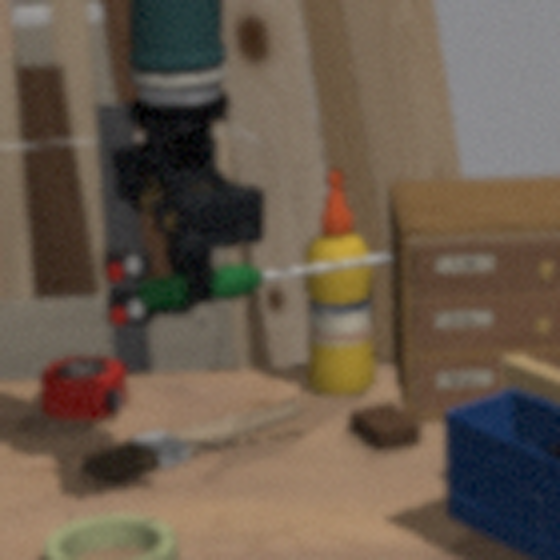

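Request:
drive_tool:
  plan:
    - [[0.0,-0.03,0],0.06,0]
    - [[0.0,-0.06,0],0.12,0]
    - [[0.005,-0.09,-0.02],0.18,0]
    - [[0.01,-0.12,-0.05],0.2426,0]
    - [[0.015,-0.15,-0.09],0.2426,0]
    - [[0.021,-0.166,-0.12],0.2426,0]
    - [[0.021,-0.166,-0.134],0.2426,0]
    - [[0.021,-0.166,-0.134],0.2426,0]

```text
time_s: 17.4
tcp_pos: [0.4232, 0.0214, 0.0117]
orientation: [-0.0, 1.0, 0.023, -0.005]
contact_force: [-0.4, -0.0, -1.1]
gripper_width: 0.0259
grasp_force: 29.8
```

Request:
drive_tool:
  plan:
    - [[0.003,0,0],0,0]
    - [[0.006,0,0],0,0]
    - [[0.008,0,0],0,0]
    - [[0.008,0,0],0,0]

```text
time_s: 17.8
tcp_pos: [0.4379, 0.0223, 0.0175]
orientation: [0.0, 1.0, 0.025, 0.001]
contact_force: [0.9, -0.4, -0.7]
gripper_width: 0.0263
grasp_force: 29.8
```

Request:
drive_tool:
  plan:
    - [[0.002,0,0],0,0]
    - [[0.004,0,0],0,0]
    - [[0.004,0,0],0,0]

```text
time_s: 18.1
tcp_pos: [0.4398, 0.022, 0.0162]
orientation: [-0.0, 1.0, 0.024, -0.001]
contact_force: [-2.3, 0.2, -0.7]
gripper_width: 0.0259
grasp_force: 29.8
```

Request:
drive_tool:
  plan:
    - [[0.002,0,0],0,0]
    - [[0.004,0,0],0,0]
    - [[0.004,0,0],0,0]

```text
time_s: 18.4
tcp_pos: [0.44, 0.0219, 0.0146]
orientation: [-0.0, 1.0, 0.024, -0.004]
contact_force: [-8.2, -0.1, 0.5]
gripper_width: 0.0257
grasp_force: 29.8
```

Request:
drive_tool:
  plan:
    - [[0,0,0.005],0,0]
    - [[0,0,0.01],0,0]
    - [[0.0005,0,0.015],0,0]
    - [[0.001,0,0.02],0,0]
    - [[0.001,0,0.02],0,0]

```text
time_s: 18.9
tcp_pos: [0.4414, 0.0221, 0.035]
orientation: [-0.0, 1.0, 0.025, -0.004]
contact_force: [-6.7, 0.7, -2.0]
gripper_width: 0.026
grasp_force: 30.0
```

```bash
cat >> h.py <<'E'
def pitch(box=None):
    """pitch of held green handle below horizontal towards +x (deg), from side camera near TCP; returns also blade fit"""
    g=grab('side'); s=arm.read_state(); t=s['tcp_pos']+[0,0,.044]
    p=cloud(g); hsv=cv2.cvtColor(g['img'],cv2.COLOR_RGB2HSV)
    b=(hsv[...,0]>45)&(hsv[...,0]<85)&(hsv[...,1]>100)&np.isfinite(p[...,2])&(np.linalg.norm(p-t,axis=2)<.1)
    q=p[b]; v=np.linalg.svd(q-q.mean(0),full_matrices=False)[2][0]; v*=np.sign(v[0])
    uv=np.argwhere(b)[:,::-1].astype(np.float32); l=cv2.fitLine(uv,cv2.DIST_HUBER,0,.01,.01).ravel()
    # pixel-line based: compare with projected axis for pitch angles in the tool's vertical plane
    o=s['orientation']; yaw=2*np.arctan2(o[2],o[1]); best=min(np.arange(-20,90,.5),key=lambda a:abs(np.cross(np.diff(proj(g,[t,t+.05*np.array([np.cos(np.radians(a))*np.cos(yaw),np.cos(np.radians(a))*np.sin(yaw),-np.sin(np.radians(a))])]),axis=0)[0],l[:2])))
    print('n',b.sum(),'3d pitch',round(float(np.degrees(np.arcsin(-v[2]))),1),'img pitch',best,'c',q.mean(0).round(3),'t',t.round(3),'F',s['contact_force'].round(1),s['gripper_width'])
E
python3 -c "
from h import *
pitch()" 2>/dev/null
```

```text
n 130 3d pitch 4.3 img pitch 4.5 c [0.44  0.012 0.084] t [0.441 0.022 0.079] F [-7.4  0.5 -1.1] 0.02609344762425995
```

Request:
drive_tool:
  plan:
    - [[0.002,0,0.012],0,0]
    - [[0.004,0,0.024],0,0]
    - [[0.0087,0,0.039],0,0]
    - [[0.0146,0.001,0.053],0,0]
    - [[0.018,0.001,0.06],0,0]
    - [[0.0216,0.001,0.067],0,0]
    - [[0.0296,0.0015,0.08],0,0]
    - [[0.0296,0.0015,0.08],0,0]

```text
time_s: 19.75
tcp_pos: [0.4741, 0.0234, 0.118]
orientation: [0.0, 1.0, 0.024, -0.002]
contact_force: [-8.5, -0.7, 3.2]
gripper_width: 0.026
grasp_force: 30.0
```

```bash
python3 -c "
from h import *
pitch()" 2>/dev/null
```

```text
n 129 3d pitch 36.6 img pitch 36.0 c [0.464 0.012 0.168] t [0.474 0.023 0.161] F [-8.4  0.4  3. ] 0.02601102661799332
```

Request:
drive_tool:
  plan:
    - [[0.01,0.0005,0.012],0,0]
    - [[0.02,0.001,0.0235],0,0]
    - [[0.0289,0.001,0.0318],0,0]
    - [[0.038,0.002,0.0395],0,0]
    - [[0.0434,0.002,0.0431],0,0]
    - [[0.0434,0.002,0.0431],0,0]

```text
time_s: 20.4
tcp_pos: [0.5196, 0.0254, 0.1604]
orientation: [0.0, 1.0, 0.024, 0.001]
contact_force: [-2.8, -0.8, 0.4]
gripper_width: 0.0258
grasp_force: 30.0
```

```bash
python3 -c "
from h import *
pitch()" 2>/dev/null
```

```text
n 179 3d pitch 58.7 img pitch 57.5 c [0.508 0.015 0.208] t [0.519 0.025 0.204] F [-1.4 -0.4 -0.5] 0.025875864536172005
```

Request:
drive_tool:
  plan:
    - [[-0.02,-0.001,0.01],0,0]
    - [[-0.024,-0.001,0.05],0,0]
    - [[-0.0236,-0.001,0.085],0,0]
    - [[-0.0236,-0.02,0.085],0,0]
    - [[-0.0236,-0.04,0.085],0,0]
    - [[-0.0236,-0.04,0.085],0,0]
    - [[-0.0236,-0.04,0.06],0,0]
    - [[-0.0236,-0.04,0.04],0,0]

```text
time_s: 21.25
tcp_pos: [0.4953, -0.0142, 0.1986]
orientation: [-0.0, 1.0, 0.024, 0.001]
contact_force: [0.0, -0.5, -0.5]
gripper_width: 0.026
grasp_force: 30.0
```

Request:
drive_tool:
  plan:
    - [[0,0,-0.015],0,0]
    - [[0,0,-0.03],0,0]
    - [[0,0,-0.045],0,0]
    - [[0,0,-0.05],0,0]
    - [[0,0,-0.05],0,0]

```text
time_s: 21.75
tcp_pos: [0.4942, -0.0144, 0.1484]
orientation: [-0.0, 1.0, 0.024, -0.001]
contact_force: [-0.6, 0.3, -0.8]
gripper_width: 0.0257
grasp_force: 30.0
```

```bash
python3 -c "
from h import *
pitch()" 2>/dev/null
```

```text
n 182 3d pitch 58.9 img pitch 57.0 c [ 0.482 -0.024  0.197] t [ 0.495 -0.014  0.193] F [ 0.3 -0.5 -1.1] 0.025798193241846786
```

Request:
drive_tool:
  plan:
    - [[0,0,-0.004],0,0]
    - [[0.002,0,-0.008],0,0]
    - [[0.004,0,-0.012],0,0]
    - [[0.004,0,-0.012],0,0]

```text
time_s: 22.2
tcp_pos: [0.4988, -0.0145, 0.1369]
orientation: [-0.0, 1.0, 0.024, -0.0]
contact_force: [0.2, -0.1, -2.1]
gripper_width: 0.0259
grasp_force: 30.0
```

Request:
drive_tool:
  plan:
    - [[0,0,-0.002],0,0]
    - [[0,0,-0.004],0,0]
    - [[0,0,-0.006],0,0]
    - [[0,0,-0.006],0,0]

```text
time_s: 22.6
tcp_pos: [0.4985, -0.0145, 0.1311]
orientation: [-0.0, 1.0, 0.024, -0.0]
contact_force: [0.2, 0.0, -0.6]
gripper_width: 0.0263
grasp_force: 30.0
```

Request:
drive_tool:
  plan:
    - [[0,0,-0.002],0,0]
    - [[0,0,-0.004],0,0]
    - [[0,0,-0.005],0,0]
    - [[0,0,-0.005],0,0]

```text
time_s: 23.0
tcp_pos: [0.4989, -0.0145, 0.1263]
orientation: [0.0, 1.0, 0.024, 0.0]
contact_force: [0.3, -0.5, -0.7]
gripper_width: 0.0258
grasp_force: 30.0
```

Request:
drive_tool:
  plan:
    - [[0,0,-0.002],0,0]
    - [[0,0,-0.004],0,0]
    - [[0,0,-0.005],0,0]
    - [[0,0,-0.005],0,0]

```text
time_s: 23.4
tcp_pos: [0.4985, -0.0146, 0.1228]
orientation: [0.0, 1.0, 0.024, -0.0]
contact_force: [-5.5, -0.3, 8.3]
gripper_width: 0.0257
grasp_force: 30.0
```

```bash
python3 -c "
from h import *
pitch()" 2>/dev/null
```

```text
n 170 3d pitch 56.3 img pitch 56.0 c [ 0.487 -0.025  0.17 ] t [ 0.499 -0.015  0.167] F [-5.3 -0.4  9.2] 0.025879470835294478
```

Request:
drive_tool:
  plan:
    - [[0,0,0.003],0,0]
    - [[0,0,0.003],0,0.03]
    - [[0,0,0.003],0,0.035]
    - [[0,0,0.003],0,0.045]
    - [[0,0,0.003],0,0.045]
    - [[0,0,0.003],0,0.045]
    - [[0,0,0.02],0,0.045]
    - [[0,0,0.05],0,0.045]

```text
time_s: 24.25
tcp_pos: [0.4964, -0.0143, 0.1692]
orientation: [-0.0, 1.0, 0.024, -0.003]
contact_force: [0.6, 0.4, -0.3]
gripper_width: 0.0451
grasp_force: 0.0
```

Request:
drive_tool:
  plan:
    - [[0,0,0.03],0,0.045]
    - [[-0.02,0.03,0.07],0,0.0881]
    - [[-0.04,0.07,0.1],0,0.0881]
    - [[-0.06,0.11,0.1],0,0.0881]
    - [[-0.07,0.15,0.1],0,0.0881]
    - [[-0.07,0.19,0.1],0,0.0881]
    - [[-0.07,0.23,0.1],0,0.0881]
    - [[-0.07,0.27,0.1],0,0.0881]

```text
time_s: 25.05
tcp_pos: [0.4284, 0.2572, 0.2717]
orientation: [-0.0, 1.0, 0.024, 0.0]
contact_force: [0.4, -0.7, 0.9]
gripper_width: 0.0881
grasp_force: 0.0
```

Run:
```python
from h import *
g=grab('side'); f=grab('top'); s=arm.read_state(); print(s['tcp_pos'],s['orientation'],s['gripper_width'])
p=cloud(g); hsv=cv2.cvtColor(g['img'],cv2.COLOR_RGB2HSV)
b=(hsv[...,0]>45)&(hsv[...,0]<85)&(hsv[...,1]>100)&np.isfinite(p[...,2])&(p[...,2]>.08)&(np.hypot(p[...,0]-.5,p[...,1])<.15)
q=p[b]; v=np.linalg.svd(q-q.mean(0),full_matrices=False)[2][0]; i=np.argsort(q@v); print(b.sum(),q.mean(0),v,q[i[2]],q[i[-3]])
A=cv2.resize(f['img'][120:270,120:420,::-1],None,fx=2.6,fy=2.6,interpolation=cv2.INTER_CUBIC)
cv2.imwrite('pics/a7.png',A)
# brushes: nonbench by height
P=cloud(f)
```

```text
[0.42824542 0.25939866 0.27117862] [-8.37078164e-04  9.99645676e-01  2.66039124e-02 -2.30116453e-04] 0.08829309248473632
177 [ 0.4884054  -0.03158201  0.16725569] [ 0.62960398 -0.06928221 -0.77382091] [ 0.46136047 -0.02876053  0.20230271] [ 0.52345238 -0.02682691  0.12324822]
```

View pics/a7.png

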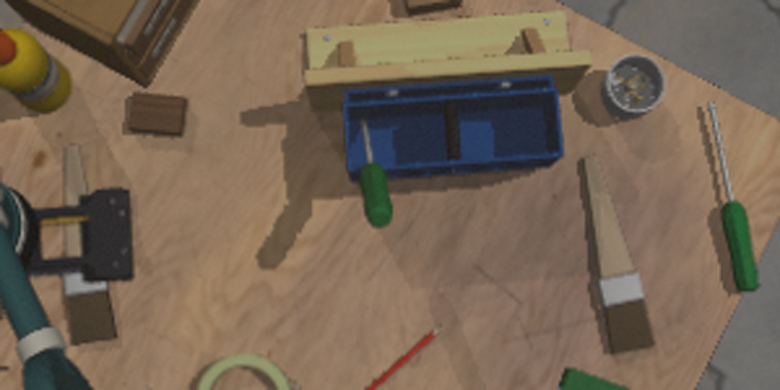

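Request:
drive_tool:
  plan:
    - [[0.002,-0.05,0.03],0,0.0881]
    - [[0.004,-0.1,0.03],0,0.0881]
    - [[0.006,-0.15,0.03],0,0.0881]
    - [[0.008,-0.2,0.03],0,0.0881]
    - [[0.01,-0.25,0.03],0,0.0881]
    - [[0.011,-0.3,0.03],0,0.0881]
    - [[0.012,-0.35,0.03],0,0.0881]
    - [[0.012,-0.4,0.03],0,0.0881]

```text
time_s: 25.95
tcp_pos: [0.4399, -0.1397, 0.3016]
orientation: [0.0, 1.0, 0.024, 0.0]
contact_force: [0.6, 0.3, -0.6]
gripper_width: 0.0877
grasp_force: 0.0
```

Request:
drive_tool:
  plan:
    - [[0,-0.05,0],0.04,0.07]
    - [[0,-0.1,0],0.08,0.06]
    - [[0,-0.15,0],0.08,0.06]
    - [[0,-0.2,0],0.08,0.06]
    - [[0,-0.25,-0.02],0.08,0.06]
    - [[0,-0.29,-0.06],0.08,0.06]
    - [[0,-0.29,-0.1],0.08,0.06]
    - [[0,-0.29,-0.1],0.08,0.06]

```text
time_s: 26.75
tcp_pos: [0.4357, -0.4251, 0.1931]
orientation: [-0.006, 0.998, 0.063, -0.005]
contact_force: [-1.1, 0.6, -1.3]
gripper_width: 0.0602
grasp_force: 0.0
```

Request:
drive_tool:
  plan:
    - [[0,0,0],0,0.06]
    - [[0,0,0],0,0.06]

```text
time_s: 26.95
tcp_pos: [0.4417, -0.4275, 0.2043]
orientation: [0.001, 0.998, 0.064, 0.001]
contact_force: [0.9, -0.6, -0.0]
gripper_width: 0.06
grasp_force: 0.0
```

Request:
drive_tool:
  plan:
    - [[0,-0.0015,-0.04],0,0.06]
    - [[0,-0.0015,-0.08],0,0.06]
    - [[0,-0.0015,-0.12],0,0.06]
    - [[0,-0.0015,-0.16],0,0.06]
    - [[0,-0.0015,-0.19],0,0.06]
    - [[0,-0.0015,-0.215],0,0.06]
    - [[0,-0.0015,-0.228],0,0.06]
    - [[0,-0.0015,-0.232],0,0.06]

```text
time_s: 27.75
tcp_pos: [0.4418, -0.4286, -0.0297]
orientation: [0.0, 0.998, 0.065, 0.0]
contact_force: [-0.4, 0.6, 0.8]
gripper_width: 0.0601
grasp_force: 0.0
```

Request:
drive_tool:
  plan:
    - [[0,0,0],0,0.04]
    - [[0,0,0],0,0.02]
    - [[0,0,0],0,0]
    - [[0,0,0],0,0]
    - [[0,0,0],0,0]
    - [[0,0,0],0,0]
    - [[0,0,0],0,0]
    - [[0,0,0],0,0]

```text
time_s: 28.55
tcp_pos: [0.4413, -0.4291, -0.0296]
orientation: [0.001, 0.998, 0.064, 0.0]
contact_force: [-0.4, 0.2, 5.9]
gripper_width: 0.0258
grasp_force: 30.0
```

Request:
drive_tool:
  plan:
    - [[0,0,0.03],0,0]
    - [[0,0,0.07],0,0]
    - [[0,0.02,0.1],-0.02,0]
    - [[0,0.06,0.1],-0.05,0]
    - [[0,0.1,0.1],-0.079,0]
    - [[0,0.14,0.1],-0.079,0]
    - [[0.001,0.17,0.08],-0.079,0]
    - [[0.001,0.189,0.06],-0.079,0]

```text
time_s: 29.35
tcp_pos: [0.4416, -0.2375, 0.0291]
orientation: [-0.0, 1.0, 0.025, 0.0]
contact_force: [-0.0, -0.7, -1.8]
gripper_width: 0.026
grasp_force: 30.0
```

Request:
drive_tool:
  plan:
    - [[0,0,-0.0144],0,0]
    - [[0,0,-0.0144],0,0]
    - [[0.004,0,-0.0144],0,0]
    - [[0.008,0,-0.0144],0,0]
    - [[0.01,0,-0.0144],0,0]
    - [[0.01,0,-0.0144],0,0]

```text
time_s: 29.95
tcp_pos: [0.453, -0.2406, 0.0159]
orientation: [0.001, 1.0, 0.024, 0.001]
contact_force: [0.1, -0.8, -1.6]
gripper_width: 0.026
grasp_force: 30.0
```

Request:
drive_tool:
  plan:
    - [[0.003,0,0],0,0]
    - [[0.005,0,0],0,0]
    - [[0.005,0,0],0,0]

```text
time_s: 30.25
tcp_pos: [0.4563, -0.2395, 0.0148]
orientation: [-0.0, 1.0, 0.025, -0.001]
contact_force: [-2.4, -0.1, -0.3]
gripper_width: 0.0259
grasp_force: 30.0
```

Request:
drive_tool:
  plan:
    - [[0.0035,0,0],0,0]
    - [[0.0044,0,0.024],0,0]
    - [[0.0078,0,0.0416],0,0]
    - [[0.0131,0,0.0588],0,0]
    - [[0.0188,0.0005,0.0727],0,0]
    - [[0.0257,0.001,0.086],0,0]
    - [[0.0338,0.0015,0.0987],0,0]
    - [[0.0429,0.002,0.1106],0,0]

```text
time_s: 31.05
tcp_pos: [0.4953, -0.2369, 0.1252]
orientation: [-0.001, 1.0, 0.025, -0.005]
contact_force: [-10.9, -0.4, 4.1]
gripper_width: 0.0259
grasp_force: 30.0
```

Request:
drive_tool:
  plan:
    - [[0.005,0,0.0055],0,0]
    - [[0.0102,0.0005,0.011],0,0]
    - [[0.016,0.001,0.016],0,0]
    - [[0.0212,0.001,0.0212],0,0]
    - [[0.0331,0.0015,0.0303],0,0]
    - [[0.0381,0.002,0.0337],0,0]
    - [[0.0381,0.002,0.0337],0,0]

```text
time_s: 31.75
tcp_pos: [0.5385, -0.2358, 0.16]
orientation: [0.0, 1.0, 0.025, 0.0]
contact_force: [-3.0, 0.2, 0.8]
gripper_width: 0.0259
grasp_force: 30.0
```

```bash
python3 -c "
from h import *
pitch()" 2>/dev/null
```

```text
n 211 3d pitch 60.7 img pitch 59.0 c [ 0.523 -0.246  0.212] t [ 0.538 -0.236  0.204] F [-2.  -0.5  0. ] 0.025883200374495586
```

Request:
drive_tool:
  plan:
    - [[-0.02,-0.001,0.01],0,0]
    - [[-0.029,-0.001,0.05],0,0]
    - [[-0.029,-0.001,0.085],0,0]
    - [[-0.029,0.018,0.085],0,0]
    - [[-0.029,0.0375,0.085],0,0]
    - [[-0.029,0.0375,0.085],0,0]
    - [[-0.029,0.0375,0.06],0,0]
    - [[-0.029,0.0375,0.04],0,0]

```text
time_s: 32.6
tcp_pos: [0.5092, -0.1984, 0.1987]
orientation: [0.0, 1.0, 0.025, 0.001]
contact_force: [-0.3, 0.3, -1.9]
gripper_width: 0.0265
grasp_force: 30.0
```

Request:
drive_tool:
  plan:
    - [[0,0,-0.015],0,0]
    - [[0,0,-0.03],0,0]
    - [[0,0,-0.045],0,0]
    - [[0,0,-0.055],0,0]
    - [[0.002,0,-0.062],0,0]
    - [[0.004,0,-0.068],0,0]
    - [[0.004,0,-0.068],0,0]

```text
time_s: 33.3
tcp_pos: [0.5129, -0.198, 0.1307]
orientation: [-0.0, 1.0, 0.025, -0.0]
contact_force: [-0.5, 0.5, -1.5]
gripper_width: 0.0263
grasp_force: 30.0
```

Request:
drive_tool:
  plan:
    - [[0,0,-0.003],0,0]
    - [[0,0,-0.006],0,0]
    - [[0,0,-0.006],0,0]

```text
time_s: 33.6
tcp_pos: [0.5127, -0.198, 0.1252]
orientation: [-0.0, 1.0, 0.025, -0.0]
contact_force: [-0.0, 0.1, -1.8]
gripper_width: 0.0261
grasp_force: 30.0
```

Request:
drive_tool:
  plan:
    - [[0,0,-0.002],0,0]
    - [[0,0,-0.004],0,0]
    - [[0,0,-0.004],0,0]

```text
time_s: 33.9
tcp_pos: [0.5125, -0.1985, 0.1225]
orientation: [0.0, 1.0, 0.025, -0.0]
contact_force: [-3.2, -0.8, 5.0]
gripper_width: 0.0258
grasp_force: 30.0
```

```bash
python3 -c "
from h import *
pitch()" 2>/dev/null
```

```text
n 236 3d pitch 58.2 img pitch 57.5 c [ 0.498 -0.207  0.172] t [ 0.513 -0.199  0.167] F [-3.7  0.6  5.4] 0.026299888559551055
```

Request:
drive_tool:
  plan:
    - [[-0.001,0,0.006],0,0]
    - [[-0.001,-0.004,0.006],0,0]
    - [[-0.001,-0.008,0.006],0,0]
    - [[-0.001,-0.008,0.002],0,0]
    - [[0,-0.008,0.0],0,0]
    - [[0,-0.008,0.0],0,0]

```text
time_s: 34.55
tcp_pos: [0.5112, -0.2066, 0.1226]
orientation: [0.0, 1.0, 0.025, -0.002]
contact_force: [-9.9, 0.8, 14.2]
gripper_width: 0.0262
grasp_force: 30.1
```

Request:
drive_tool:
  plan:
    - [[0,0,0.003],0,0]
    - [[0,0,0.003],0,0.03]
    - [[0,0,0.003],0,0.035]
    - [[0,0,0.003],0,0.045]
    - [[0,0,0.003],0,0.045]
    - [[0,0,0.003],0,0.045]
    - [[0,0,0.02],0,0.045]
    - [[0,0,0.05],0,0.045]

```text
time_s: 35.35
tcp_pos: [0.5107, -0.2051, 0.1689]
orientation: [-0.001, 1.0, 0.025, -0.003]
contact_force: [0.7, -0.1, 0.8]
gripper_width: 0.0449
grasp_force: 0.0
```

Request:
drive_tool:
  plan:
    - [[0,0,0.03],0,0.045]
    - [[-0.01,-0.02,0.07],0,0.0881]
    - [[-0.01,-0.06,0.1],0,0.0881]
    - [[0.0,-0.1,0.1],0,0.0881]
    - [[0.0,-0.14,0.1],0,0.0881]
    - [[0.0,-0.18,0.1],0,0.0881]
    - [[0.0,-0.18,0.1],0,0.0881]
    - [[0.0,-0.18,0.1],0,0.0881]

```text
time_s: 36.15
tcp_pos: [0.5124, -0.3865, 0.2706]
orientation: [-0.001, 1.0, 0.024, -0.0]
contact_force: [-0.3, 0.1, 0.9]
gripper_width: 0.088
grasp_force: 0.0
```

```bash
cat >> h.py <<'E'
def state_of_sds(g):
    p=cloud(g); hsv=cv2.cvtColor(g['img'],cv2.COLOR_RGB2HSV); t=np.radians(2.8)
    G=(hsv[...,0]>45)&(hsv[...,0]<85)&(hsv[...,1]>100)&np.isfinite(p[...,2])&(p[...,2]>.1)&(p[...,0]>.42)&(p[...,0]<.6)
    l=-np.sin(t)*p[...,0]+np.cos(t)*p[...,1]+.1304
    for nm,b in(('L',G&(l>.04)&(l<.13)),('R',G&(l<-.04)&(l>-.14))):
        q=p[b]; v=np.linalg.svd(q-q.mean(0),full_matrices=False)[2][0]; i=np.argsort(q[:,2]); print(nm,b.sum(),'pitch',round(float(np.degrees(np.arcsin(abs(v[2])))),1),'lat',np.percentile(l[b],[3,50,97]).round(3),'top',q[i[-4]].round(3))
def brush(f,u0,u1,v0,v1):
    p=cloud(f); v,u=np.mgrid[:420,:560]; m=(u>u0)&(u<u1)&(v>v0)&(v<v1)&np.isfinite(p[...,2])
    # ferrule: bright grey ; whole: depth above bench
    hsv=cv2.cvtColor(f['img'],cv2.COLOR_RGB2HSV)
    fe=m&(hsv[...,1]<50)&(hsv[...,2]>140); q=p[fe]; print('ferrule',fe.sum(),q.mean(0).round(4))
    w_=m&(p[...,2]>.0075); n,lab,st,ce=cv2.connectedComponentsWithStats(w_.astype(np.uint8)); k=1+np.argmax(st[1:,4]); uv=np.argwhere(lab==k)[:,::-1]
    r=cv2.minAreaRect((wz(f,uv,.011)[:,:2]*1000).astype(np.float32)); print('rect',np.round(r[0],1),np.round(r[1],1),round(r[2],2),len(uv))
E
python3 - <<'E'
from h import *
g=grab('side'); f=grab('top'); s=arm.read_state(); print(s['tcp_pos'],s['orientation'])
state_of_sds(g)
brush(f,335,378,172,262); brush(f,138,172,168,262)
E
```

```text
[ 0.51277034 -0.38509768  0.27105962] [-4.82716254e-04  9.99688942e-01  2.49351001e-02 -1.63651344e-04]
L 157 pitch 53.4 lat [0.069 0.075 0.083] top [ 0.467 -0.037  0.203]
R 241 pitch 49.4 lat [-0.125 -0.118 -0.107] top [ 0.48  -0.225  0.205]
ferrule 126 [ 0.4033 -0.2929  0.0176]
rect [ 453.6 -274.2] [244.9  54.1] 15.03 1099
ferrule 138 [0.4312 0.3044 0.0173]
rect [472.4 312.8] [223.   49.6] 8.52 908
```

```bash
cat >> h.py <<'E'
def slices(f,x0,x1,y0,y1):
    p=cloud(f); z=cv2.medianBlur(np.nan_to_num(p[...,2]).astype(np.float32),3)
    m=(p[...,0]>x0)&(p[...,0]<x1)&(p[...,1]>y0)&(p[...,1]<y1)&(z>.0065)
    n,lab,st,ce=cv2.connectedComponentsWithStats(m.astype(np.uint8)); m=lab==1+np.argmax(st[1:,4]); q=p[m]
    a=[]
    for x in np.arange(q[:,0].min()+.01,q[:,0].max(),.02):
        k=q[abs(q[:,0]-x)<.01]; 
        if len(k)>4: a.append((x,(np.percentile(k[:,1],4)+np.percentile(k[:,1],96))/2,np.ptp(np.percentile(k[:,1],[4,96]))))
    a=np.array(a); print((a*1000).round().tolist()); c=np.polyfit(a[:,0],a[:,1],1); print('xrange',np.percentile(q[:,0],[.5,99.5]).round(4),'line y=',c,'ang',np.degrees(np.arctan(c[0])))
E
python3 - <<'E'
from h import *
f=load('top'); slices(f,.3,.6,-.345,-.225); slices(f,.32,.61,.25,.36)
E
```

```text
[[310.0, -252.0, 51.0], [330.0, -267.0, 80.0], [350.0, -275.0, 92.0], [370.0, -279.0, 103.0], [390.0, -284.0, 113.0], [410.0, -247.0, 41.0], [430.0, -248.0, 23.0], [450.0, -268.0, 31.0], [470.0, -285.0, 29.0], [490.0, -316.0, 55.0], [510.0, -325.0, 38.0], [530.0, -331.0, 24.0], [550.0, -334.0, 20.0]]
xrange [0.3019 0.5602] line y= [-0.31400544 -0.15039067] ang -17.432572430764715
[[371.0, 297.0, 43.0], [391.0, 300.0, 46.0], [411.0, 302.0, 43.0], [431.0, 305.0, 45.0], [451.0, 307.0, 39.0], [471.0, 310.0, 35.0], [491.0, 313.0, 30.0], [511.0, 315.0, 26.0], [531.0, 318.0, 23.0], [551.0, 320.0, 19.0], [571.0, 322.0, 15.0]]
xrange [0.3614 0.5785] line y= [0.1238871  0.25157822] ang 7.062224295559234
```

Request:
drive_tool:
  plan:
    - [[-0.01,0.05,0],0,0.0881]
    - [[-0.02,0.1,0],0,0.0881]
    - [[-0.03,0.15,0],0,0.0881]
    - [[-0.04,0.2,0],0,0.0881]
    - [[-0.05,0.25,0],0,0.0881]
    - [[-0.06,0.3,0],0,0.0881]
    - [[-0.07,0.35,0],0,0.0881]
    - [[-0.08,0.4,0],0,0.0881]

```text
time_s: 37.05
tcp_pos: [0.4329, 0.0091, 0.2717]
orientation: [-0.0, 1.0, 0.025, 0.001]
contact_force: [1.9, 0.2, 0.7]
gripper_width: 0.0882
grasp_force: 0.0
```

Request:
drive_tool:
  plan:
    - [[-0.002,0.045,0],0.04,0.075]
    - [[-0.004,0.09,0],0.073,0.075]
    - [[-0.006,0.135,0],0.073,0.075]
    - [[-0.008,0.18,0],0.073,0.075]
    - [[-0.01,0.225,0],0.073,0.075]
    - [[-0.0115,0.27,-0.02],0.073,0.075]
    - [[-0.0115,0.289,-0.05],0.073,0.075]
    - [[-0.0115,0.289,-0.08],0.073,0.075]

```text
time_s: 37.85
tcp_pos: [0.4215, 0.2991, 0.1913]
orientation: [-0.001, 0.998, 0.064, 0.001]
contact_force: [0.1, -0.1, -0.6]
gripper_width: 0.0749
grasp_force: 0.0
```

Request:
drive_tool:
  plan:
    - [[0,0,0],0,0.075]
    - [[0,0,0],0,0.075]

```text
time_s: 38.05
tcp_pos: [0.4216, 0.2954, 0.1914]
orientation: [0.0, 0.998, 0.062, -0.001]
contact_force: [0.6, 1.1, 0.2]
gripper_width: 0.0749
grasp_force: 0.0
```

Run:
```python
from h import *
f=grab('top'); slices(f,.3,.6,-.345,-.225); print(arm.read_state()['tcp_pos'])
```

```text
[[343.0, -300.0, 44.0], [363.0, -298.0, 44.0], [383.0, -294.0, 42.0], [403.0, -290.0, 44.0], [423.0, -288.0, 39.0], [443.0, -283.0, 34.0], [463.0, -261.0, 65.0], [483.0, -257.0, 62.0], [503.0, -257.0, 58.0], [523.0, -269.0, 21.0], [543.0, -266.0, 16.0]]
xrange [0.3359 0.5506] line y= [ 0.22384274 -0.37758524] ang 12.617256809746538
[0.42282767 0.29560643 0.19275198]
```

Request:
drive_tool:
  plan:
    - [[-0.001,0.008,-0.03],0,0.075]
    - [[-0.001,0.008,-0.07],0,0.075]
    - [[-0.001,0.008,-0.11],0,0.075]
    - [[-0.001,0.008,-0.15],0,0.075]
    - [[-0.001,0.008,-0.18],0,0.075]
    - [[-0.001,0.008,-0.205],0,0.075]
    - [[-0.001,0.008,-0.217],0,0.075]
    - [[-0.001,0.008,-0.2225],0,0.075]

```text
time_s: 38.9
tcp_pos: [0.4228, 0.3033, -0.0306]
orientation: [-0.0, 0.998, 0.061, 0.0]
contact_force: [-0.5, -0.1, 1.2]
gripper_width: 0.0748
grasp_force: 0.0
```

Request:
drive_tool:
  plan:
    - [[0,0,0],0,0.05]
    - [[0,0,0],0,0.02]
    - [[0,0,0],0,0]
    - [[0,0,0],0,0]
    - [[0,0,0],0,0]
    - [[0,0,0],0,0]

```text
time_s: 39.5
tcp_pos: [0.4227, 0.3038, -0.0301]
orientation: [-0.001, 0.998, 0.061, 0.001]
contact_force: [-1.8, -0.1, 6.1]
gripper_width: 0.0456
grasp_force: 30.0
```

Request:
drive_tool:
  plan:
    - [[0,0,0.03],0,0]
    - [[0,0,0.08],0,0]
    - [[-0.01,-0.04,0.08],-0.05,0]
    - [[-0.01,-0.08,0.08],-0.1,0]
    - [[0,-0.12,0.08],-0.15,0]
    - [[0,-0.16,0.08],-0.2,0]
    - [[0.01,-0.2,0.08],-0.2304,0]
    - [[0.018,-0.24,0.07],-0.2304,0]

```text
time_s: 40.3
tcp_pos: [0.4409, 0.0618, 0.0398]
orientation: [-0.0, 0.999, -0.054, 0.001]
contact_force: [1.0, 0.2, -0.8]
gripper_width: 0.0456
grasp_force: 30.0
```

Request:
drive_tool:
  plan:
    - [[0,-0.006,-0.019],0,0]
    - [[0,-0.006,-0.019],0,0]
    - [[0.004,-0.0064,-0.019],0,0]
    - [[0.007,-0.0068,-0.019],0,0]
    - [[0.009,-0.007,-0.019],0,0]
    - [[0.009,-0.007,-0.019],0,0]

```text
time_s: 40.9
tcp_pos: [0.4499, 0.057, 0.0206]
orientation: [-0.0, 0.999, -0.053, 0.001]
contact_force: [-1.1, -0.5, -0.4]
gripper_width: 0.0455
grasp_force: 30.0
```

Request:
drive_tool:
  plan:
    - [[0.002,0,0],0,0]
    - [[0.004,0,0],0,0]
    - [[0.004,0,0],0,0]

```text
time_s: 41.2
tcp_pos: [0.4531, 0.0563, 0.0199]
orientation: [-0.0, 0.999, -0.054, 0.0]
contact_force: [-0.2, -0.6, 0.0]
gripper_width: 0.0457
grasp_force: 30.0
```

Request:
drive_tool:
  plan:
    - [[0.002,0,0],0,0]
    - [[0.003,0,0],0,0]
    - [[0.003,0,0],0,0]

```text
time_s: 41.5
tcp_pos: [0.4533, 0.0562, 0.0188]
orientation: [0.0, 0.999, -0.054, -0.003]
contact_force: [-5.6, 0.7, 0.1]
gripper_width: 0.046
grasp_force: 30.0
```

Request:
drive_tool:
  plan:
    - [[0.002,0,0],0,0]
    - [[0.003,0,0],0,0]
    - [[0.003,0,0],0,0]

```text
time_s: 41.8
tcp_pos: [0.4531, 0.0562, 0.0177]
orientation: [0.0, 0.999, -0.054, -0.006]
contact_force: [-11.0, 1.8, 2.4]
gripper_width: 0.0458
grasp_force: 30.0
```

Request:
drive_tool:
  plan:
    - [[0.0004,0,0.011],0,0]
    - [[0.0016,0,0.0226],0,0]
    - [[0.0048,-0.0005,0.0393],0,0]
    - [[0.0098,-0.001,0.0556],0,0]
    - [[0.0151,-0.0016,0.0687],0,0]
    - [[0.0217,-0.0023,0.0812],0,0]
    - [[0.0292,-0.0032,0.0932],0,0]
    - [[0.0292,-0.0032,0.0932],0,0]

```text
time_s: 42.6
tcp_pos: [0.4901, 0.0529, 0.1153]
orientation: [-0.0, 0.999, -0.054, 0.001]
contact_force: [-3.8, 0.9, 1.8]
gripper_width: 0.0458
grasp_force: 30.0
```

```bash
cat >> h.py <<'E'
def bpitch(off=.039):
    """held brush: points in the vertical plane band around the TCP, dark bristles excluded -> wood/ferrule via depth"""
    g=grab('side'); s=arm.read_state(); t=s['tcp_pos']+[0,0,off]; o=s['orientation']; yaw=2*np.arctan2(o[2],o[1])
    p=cloud(g); d=p-t; ax=d[...,0]*np.cos(yaw)+d[...,1]*np.sin(yaw); la=-d[...,0]*np.sin(yaw)+d[...,1]*np.cos(yaw); z=d[...,2]
    m=(ax>.025)&(ax<.15)&(abs(la)<.022)&(z<.04)&(z>-.17)&np.isfinite(z)&(p[...,2]>.02)
    hsv=cv2.cvtColor(g['img'],cv2.COLOR_RGB2HSV); m&=(hsv[...,0]<40)
    c=np.polyfit(ax[m],z[m],1); r=z[m]-np.polyval(c,ax[m]); k=abs(r)<.01; c=np.polyfit(ax[m][k],z[m][k],1)
    print('n',m.sum(),k.sum(),'pitch',np.degrees(np.arctan(-c[0])).round(1),'z at0',c[1].round(4),'axmax',np.percentile(ax[m],98).round(3),'F',s['contact_force'].round(1),s['tcp_pos'].round(4),s['gripper_width'])
E
python3 -c "
from h import *
bpitch()"
```

```text
n 96 73 pitch -0.5 z at0 -0.035 axmax 0.141 F [-2.3 -0.3 -0.5] [0.4893 0.0529 0.1143] 0.045965496947334775
```

```bash
sed -i 's/(ax<.15)&(abs(la)<.022)/(ax<.105)\&(abs(la)<.022)/' h.py; python3 -c "
from h import *
bpitch()"
```

```text
n 38 38 pitch 38.9 z at0 -0.0005 axmax 0.059 F [-1.5  0.2 -0.6] [0.4891 0.0529 0.1135] 0.04574036721334549
```

Request:
drive_tool:
  plan:
    - [[0.006,-0.0007,0.005],0,0]
    - [[0.0145,-0.0016,0.0129],0,0]
    - [[0.02,-0.002,0.018],0,0]
    - [[0.0248,-0.0027,0.0225],0,0]
    - [[0.031,-0.0033,0.027],0,0]
    - [[0.0361,-0.0039,0.0311],0,0]
    - [[0.0431,-0.0047,0.0358],0,0]
    - [[0.0431,-0.0047,0.0358],0,0]

```text
time_s: 43.5
tcp_pos: [0.533, 0.0481, 0.1497]
orientation: [-0.0, 0.999, -0.054, 0.001]
contact_force: [-2.4, -0.5, 0.4]
gripper_width: 0.0459
grasp_force: 30.0
```

```bash
python3 -c "
from h import *
bpitch()"
```

```text
n 60 48 pitch -17.4 z at0 -0.0946 axmax 0.098 F [-2.1  0.2 -0.5] [0.5323 0.0482 0.1492] 0.0454482370129911
```

```bash
sed -i 's/(ax<.105)/(ax<.07)/;s/(ax>.025)/(ax>.012)/' h.py; python3 -c "
from h import *
bpitch()"
```

```text
n 2 2 pitch 57.0 z at0 0.0018 axmax 0.04 F [-2.1  0.1  0.6] [0.5319 0.0482 0.1489] 0.045572372432849444
```

Request:
drive_tool:
  plan:
    - [[-0.02,0.002,0.02],0,0]
    - [[-0.026,0.002,0.06],0,0]
    - [[-0.026,0.0,0.11],0.07,0]
    - [[-0.026,-0.03,0.11],0.157,0]
    - [[-0.026,-0.06,0.11],0.157,0]
    - [[-0.026,-0.09,0.11],0.157,0]
    - [[-0.026,-0.12,0.11],0.157,0]
    - [[-0.026,-0.125,0.11],0.157,0]

```text
time_s: 44.4
tcp_pos: [0.5058, -0.0794, 0.259]
orientation: [0.001, 1.0, 0.023, 0.001]
contact_force: [0.0, 0.8, -0.6]
gripper_width: 0.0458
grasp_force: 30.0
```

Request:
drive_tool:
  plan:
    - [[0,0,0],0,0]
    - [[0,0,0],0,0]

```text
time_s: 44.6
tcp_pos: [0.5054, -0.0761, 0.2587]
orientation: [-0.0, 1.0, 0.025, 0.0]
contact_force: [0.5, -0.4, -0.8]
gripper_width: 0.0454
grasp_force: 30.0
```

```bash
python3 -c "
from h import *
bpitch(); print(arm.read_state()['orientation'])"
```

```text
n 188 163 pitch 55.9 z at0 -0.0189 axmax 0.068 F [ 0.2 -0.1 -0.8] [ 0.5054 -0.0758  0.2587] 0.04600052335122792
[-2.46065444e-04  9.99689403e-01  2.49196588e-02  2.16143799e-04]
```

Request:
drive_tool:
  plan:
    - [[0,-0.001,-0.03],0,0]
    - [[0,-0.001,-0.055],0,0]
    - [[0,-0.001,-0.075],0,0]
    - [[0,-0.001,-0.09],0,0]
    - [[0,-0.001,-0.1],0,0]
    - [[0,-0.001,-0.108],0,0]
    - [[0,-0.001,-0.108],0,0]

```text
time_s: 45.35
tcp_pos: [0.509, -0.0779, 0.1527]
orientation: [0.001, 1.0, 0.025, 0.004]
contact_force: [6.2, 0.5, 0.6]
gripper_width: 0.0455
grasp_force: 30.0
```

Request:
drive_tool:
  plan:
    - [[0,0,-0.004],0,0]
    - [[0,0,-0.008],0,0]
    - [[0,0,-0.012],0,0]
    - [[0,0,-0.012],0,0]

```text
time_s: 45.75
tcp_pos: [0.513, -0.0795, 0.1449]
orientation: [0.002, 1.0, 0.025, 0.008]
contact_force: [8.4, -3.0, 10.7]
gripper_width: 0.0462
grasp_force: 30.0
```

Request:
drive_tool:
  plan:
    - [[0,0,-0.003],0,0]
    - [[0,0,-0.006],0,0]
    - [[0,0,-0.006],0,0]

```text
time_s: 46.05
tcp_pos: [0.5151, -0.0805, 0.1407]
orientation: [0.003, 1.0, 0.025, 0.011]
contact_force: [8.6, -5.7, 15.4]
gripper_width: 0.0458
grasp_force: 30.0
```

Request:
drive_tool:
  plan:
    - [[0,0,0.01],0,0]
    - [[0.005,0,0.015],0,0]
    - [[0.009,-0.001,0.015],0,0]
    - [[0.009,-0.001,0.015],0,0]

```text
time_s: 46.45
tcp_pos: [0.5141, -0.0786, 0.1473]
orientation: [-0.0, 1.0, 0.025, -0.001]
contact_force: [0.9, -0.5, 1.4]
gripper_width: 0.046
grasp_force: 30.0
```

```bash
python3 -c "
from h import *
bpitch(); state_of_sds(load('side'))"
```

```text
n 87 77 pitch 52.8 z at0 -0.0219 axmax 0.046 F [1.  0.1 1.5] [ 0.514  -0.0786  0.1471] 0.04543412008519356
L 89 pitch 83.0 lat [0.041 0.05  0.066] top [ 0.5   -0.001  0.271]
R 248 pitch 53.0 lat [-0.125 -0.118 -0.106] top [ 0.477 -0.228  0.207]
```

Request:
drive_tool:
  plan:
    - [[0.001,0,-0.004],0,0]
    - [[0.002,0,-0.008],0,0]
    - [[0.002,0,-0.008],0,0]

```text
time_s: 46.8
tcp_pos: [0.5176, -0.0792, 0.1401]
orientation: [0.0, 1.0, 0.024, 0.001]
contact_force: [3.6, -1.1, 3.1]
gripper_width: 0.0456
grasp_force: 30.0
```

Request:
drive_tool:
  plan:
    - [[0.001,0,-0.003],0,0]
    - [[0.002,0,-0.006],0,0]
    - [[0.002,0,-0.006],0,0]

```text
time_s: 47.1
tcp_pos: [0.5201, -0.0797, 0.1352]
orientation: [0.001, 1.0, 0.024, 0.002]
contact_force: [3.2, -3.2, 7.4]
gripper_width: 0.0455
grasp_force: 30.0
```

Request:
drive_tool:
  plan:
    - [[0,0,0.002],0,0]
    - [[0,0,0.002],0,0.048]
    - [[0,0,0.002],0,0.05]
    - [[0,0,0.002],0,0.05]
    - [[0,0,0.002],0,0.052]
    - [[0,0,0.002],0,0.052]

```text
time_s: 47.7
tcp_pos: [0.5177, -0.0786, 0.1355]
orientation: [-0.0, 1.0, 0.025, -0.0]
contact_force: [0.8, 0.1, 2.0]
gripper_width: 0.0519
grasp_force: 0.8
```

```bash
python3 -c "
from h import *
bpitch()"
```

```text
n 16 16 pitch 43.7 z at0 -0.0382 axmax 0.024 F [-0.3 -0.4  1.2] [ 0.5178 -0.0786  0.1356] 0.05202893829084481
```

Request:
drive_tool:
  plan:
    - [[0,0,0.005],0,0.054]
    - [[0,0,0.015],0,0.054]
    - [[0,0,0.03],0,0.054]
    - [[0,0,0.05],0,0.054]
    - [[0,0,0.08],0,0.06]
    - [[0,0,0.12],0,0.06]
    - [[0,0,0.15],0,0.06]
    - [[0,0,0.15],0,0.06]

```text
time_s: 48.55
tcp_pos: [0.5213, -0.0793, 0.2933]
orientation: [0.001, 1.0, 0.025, 0.006]
contact_force: [0.9, -0.3, -0.1]
gripper_width: 0.0599
grasp_force: 0.0
```

Request:
drive_tool:
  plan:
    - [[-0.01,-0.05,0],0,0.075]
    - [[-0.03,-0.1,0],0,0.075]
    - [[-0.05,-0.15,0],0,0.075]
    - [[-0.07,-0.2,0],0,0.075]
    - [[-0.07,-0.25,0],0,0.075]
    - [[-0.07,-0.3,0],0,0.075]
    - [[-0.07,-0.35,0],0,0.075]
    - [[-0.07,-0.35,0],0,0.075]

```text
time_s: 49.35
tcp_pos: [0.4467, -0.433, 0.2848]
orientation: [0.0, 1.0, 0.023, -0.001]
contact_force: [-0.1, 0.8, 0.1]
gripper_width: 0.0747
grasp_force: 0.0
```

Run:
```python
from h import *
g=grab('side'); f=grab('top'); s=arm.read_state(); print(s['tcp_pos'],s['orientation'])
state_of_sds(g)
for n,F in(('s',g),('t',f)):
    p=cloud(F); t=np.radians(2.8); d=p[...,:2]-[.5697,-.103]; X=d[...,0]*np.cos(t)+d[...,1]*np.sin(t); Y=-d[...,0]*np.sin(t)+d[...,1]*np.cos(t); Z=p[...,2]
    for z0 in (.12,.135,.15,.165,.18,.195,.21,.225,.24):
        m=(abs(Z-z0)<.0075)&(X>-.2)&(X<.06)&(Y>-.02)&(Y<.068); print(n,z0,m.sum(),'X',np.percentile(X[m],[5,50,95]).round(3) if m.sum()>5 else '','Y',np.percentile(Y[m],[5,95]).round(3) if m.sum()>5 else '')
```

```text
[ 0.44729775 -0.43004234  0.28475907] [-7.67313953e-04  9.99731740e-01  2.31384348e-02 -6.86766845e-04]
L 82 pitch 51.3 lat [0.041 0.049 0.061] top [ 0.471 -0.06   0.194]
R 245 pitch 51.3 lat [-0.125 -0.118 -0.107] top [ 0.476 -0.213  0.205]
s 0.12 139 X [-0.048  0.051  0.059] Y [-0.016  0.063]
s 0.135 70 X [-0.065 -0.045  0.058] Y [-0.001  0.065]
s 0.15 63 X [-0.077 -0.059 -0.048] Y [0.002 0.054]
s 0.165 68 X [-0.089 -0.069 -0.055] Y [0.002 0.048]
s 0.18 66 X [-0.099 -0.079 -0.058] Y [0.003 0.045]
s 0.195 73 X [-0.102 -0.091 -0.073] Y [0.004 0.05 ]
s 0.21 37 X [-0.101 -0.096 -0.082] Y [0.002 0.035]
s 0.225 16 X [-0.094 -0.089 -0.082] Y [0.019 0.051]
s 0.24 0 X  Y 
t 0.12 218 X [-0.026  0.032  0.058] Y [-0.013  0.061]
t 0.135 84 X [-0.038  0.053  0.059] Y [-0.014  0.064]
t 0.15 35 X [-0.05  -0.043 -0.032] Y [0.006 0.066]
t 0.165 81 X [-0.068 -0.053 -0.037] Y [0.008 0.066]
t 0.18 106 X [-0.084 -0.06  -0.047] Y [0.007 0.062]
t 0.195 132 X [-0.1   -0.078 -0.06 ] Y [0.009 0.058]
t 0.21 109 X [-0.1   -0.085 -0.07 ] Y [0.008 0.05 ]
t 0.225 52 X [-0.094 -0.088 -0.082] Y [0.022 0.052]
t 0.24 0 X  Y
```

Run:
```python
from h import *
for n in('top','side'):
    F=load(n)
    p=cloud(F); t=np.radians(2.8); d=p[...,:2]-[.5697,-.103]; X=d[...,0]*np.cos(t)+d[...,1]*np.sin(t); Y=-d[...,0]*np.sin(t)+d[...,1]*np.cos(t); Z=p[...,2]
    hsv=cv2.cvtColor(F['img'],cv2.COLOR_RGB2HSV)
    G=(hsv[...,0]>45)&(hsv[...,0]<82)&(hsv[...,1]>100)&(Z>.1)&(X>-.17)&(X<.05)
    for z0 in (.13,.15,.17,.19,.21):
        for s in (1,-1):
            m=G&(abs(Z-z0)<.01)&(Y*s>0); print(n,z0,s,m.sum(),'X',np.percentile(X[m],[5,50,95]).round(3) if m.sum()>2 else '','Y',np.percentile(Y[m],[5,50,95]).round(3) if m.sum()>2 else '')
```

```text
top 0.13 1 13 X [-0.039 -0.036 -0.032] Y [0.062 0.068 0.076]
top 0.13 -1 2 X  Y 
top 0.15 1 33 X [-0.056 -0.047 -0.04 ] Y [0.058 0.067 0.074]
top 0.15 -1 35 X [-0.056 -0.05  -0.042] Y [-0.114 -0.105 -0.096]
top 0.17 1 29 X [-0.071 -0.061 -0.054] Y [0.055 0.061 0.068]
top 0.17 -1 36 X [-0.071 -0.064 -0.056] Y [-0.116 -0.106 -0.099]
top 0.19 1 31 X [-0.1   -0.093 -0.071] Y [0.041 0.051 0.057]
top 0.19 -1 41 X [-0.103 -0.082 -0.072] Y [-0.117 -0.108 -0.101]
top 0.21 1 5 X [-0.097 -0.091 -0.088] Y [0.049 0.051 0.053]
top 0.21 -1 58 X [-0.106 -0.098 -0.088] Y [-0.118 -0.109 -0.101]
side 0.13 1 32 X [-0.064 -0.055 -0.043] Y [0.048 0.055 0.063]
side 0.13 -1 29 X [-0.064 -0.056 -0.046] Y [-0.12  -0.116 -0.11 ]
side 0.15 1 32 X [-0.078 -0.066 -0.053] Y [0.044 0.048 0.053]
side 0.15 -1 66 X [-0.082 -0.068 -0.048] Y [-0.122 -0.116 -0.107]
side 0.17 1 28 X [-0.095 -0.083 -0.072] Y [0.036 0.039 0.044]
side 0.17 -1 57 X [-0.1   -0.084 -0.063] Y [-0.123 -0.118 -0.111]
side 0.19 1 46 X [-0.103 -0.096 -0.08 ] Y [0.03  0.037 0.047]
side 0.19 -1 65 X [-0.111 -0.101 -0.083] Y [-0.125 -0.12  -0.111]
side 0.21 1 0 X  Y 
side 0.21 -1 21 X [-0.111 -0.1   -0.094] Y [-0.122 -0.113 -0.107]
```

Run:
```python
from h import *
for n in('top','side'):
    F=load(n); p=cloud(F); hsv=cv2.cvtColor(F['img'],cv2.COLOR_RGB2HSV)
    m=(hsv[...,1]<60)&(hsv[...,2]>120)&(p[...,2]<.03)&(p[...,2]>.008)&(p[...,0]>.3)&(p[...,0]<.55)&(p[...,1]<-.18)&(p[...,1]>-.4)
    nn,lab,st,ce=cv2.connectedComponentsWithStats(m.astype(np.uint8)); k=lab==1+np.argmax(st[1:,4]); uv=np.argwhere(k)[:,::-1]; r=cv2.minAreaRect((wz(F,uv,.018)[:,:2]*1000).astype(np.float32)); print(n,k.sum(),np.median(p[k],0).round(4),np.round(r[0],1),np.round(r[1],1),r[2])
slices(load('top'),.3,.6,-.335,-.225)
```

```text
top 153 [ 0.3866 -0.3293  0.0177] [ 387.7 -328.7] [31.  43.2] 6.110073089599609
side 137 [ 0.3871 -0.3334  0.0158] [ 386.8 -337. ] [38.2 53.8] 0.03825104981660843
[[310.0, -279.0, 102.0], [330.0, -279.0, 87.0], [350.0, -274.0, 60.0], [370.0, -275.0, 33.0], [390.0, -296.0, 36.0], [410.0, -315.0, 35.0], [430.0, -327.0, 15.0]]
xrange [0.3004 0.4288] line y= [-0.42862311 -0.13342406] ang -23.201092069114168
```

Run:
```python
from h import *
F=load('top'); p=cloud(F); z=cv2.medianBlur(np.nan_to_num(p[...,2]).astype(np.float32),3)
for x in np.arange(.30,.57,.015):
    m=(abs(p[...,0]-x)<.0075)&(p[...,1]<-.27)&(p[...,1]>-.39)&(z>.006)&(z<.03); y=p[...,1][m]
    print(round(x,3),m.sum(),np.percentile(y,[4,50,96]).round(3) if m.sum()>3 else '', np.median(z[m]).round(3) if m.sum() else '')
cv2.imwrite('pics/last.png',cv2.resize(F['img'][130:280,200:430,::-1],None,fx=3.4,fy=3.4,interpolation=cv2.INTER_CUBIC))
```

```text
0.3 0  
0.315 25 [-0.357 -0.332 -0.315] 0.011
0.33 85 [-0.358 -0.337 -0.315] 0.012
0.345 85 [-0.356 -0.333 -0.313] 0.013
0.36 79 [-0.352 -0.33  -0.312] 0.015
0.375 78 [-0.349 -0.329 -0.308] 0.017
0.39 79 [-0.348 -0.328 -0.307] 0.017
0.405 71 [-0.344 -0.327 -0.308] 0.014
0.42 71 [-0.341 -0.325 -0.307] 0.014
0.435 63 [-0.338 -0.32  -0.306] 0.013
0.45 58 [-0.334 -0.319 -0.305] 0.014
0.465 49 [-0.331 -0.316 -0.305] 0.012
0.48 47 [-0.328 -0.314 -0.303] 0.012
0.495 42 [-0.325 -0.313 -0.303] 0.01
0.51 37 [-0.321 -0.311 -0.302] 0.01
0.525 26 [-0.317 -0.309 -0.303] 0.009
0.54 9 [-0.314 -0.308 -0.303] 0.007
0.555 0
```

Request:
drive_tool:
  plan:
    - [[-0.035,0.05,-0.03],0.045,0.075]
    - [[-0.0698,0.1007,-0.07],0.0916,0.075]
    - [[-0.0698,0.1007,-0.12],0.0916,0.075]
    - [[-0.0698,0.1007,-0.16],0.0916,0.075]
    - [[-0.0698,0.1007,-0.2],0.0916,0.075]
    - [[-0.0698,0.1007,-0.23],0.0916,0.075]
    - [[-0.0698,0.1007,-0.23],0.0916,0.075]
    - [[-0.0698,0.1007,-0.23],0.0916,0.075]

```text
time_s: 50.25
tcp_pos: [0.3784, -0.3266, 0.0562]
orientation: [-0.001, 0.997, 0.071, -0.0]
contact_force: [-0.1, -0.1, 0.8]
gripper_width: 0.0746
grasp_force: 0.0
```

Request:
drive_tool:
  plan:
    - [[-0.001,-0.0025,-0.03],-0.004,0.075]
    - [[-0.001,-0.0025,-0.06],-0.004,0.075]
    - [[-0.001,-0.0025,-0.078],-0.004,0.075]
    - [[-0.001,-0.0025,-0.0865],-0.004,0.075]
    - [[-0.001,-0.0025,-0.0865],-0.004,0.05]
    - [[-0.001,-0.0025,-0.0865],-0.004,0]
    - [[-0.001,-0.0025,-0.0865],-0.004,0]
    - [[-0.001,-0.0025,-0.0865],-0.004,0]

```text
time_s: 51.05
tcp_pos: [0.3783, -0.3313, -0.0293]
orientation: [0.001, 0.998, 0.068, 0.001]
contact_force: [0.1, -1.3, 1.6]
gripper_width: 0.0459
grasp_force: 30.0
```

Request:
drive_tool:
  plan:
    - [[0,0,0],0,0]
    - [[0,0,0],0,0]
    - [[0,0,0],0,0]

```text
time_s: 51.35
tcp_pos: [0.3782, -0.3313, -0.0295]
orientation: [0.001, 0.998, 0.068, 0.001]
contact_force: [-0.9, 0.9, 7.0]
gripper_width: 0.0452
grasp_force: 30.0
```

Request:
drive_tool:
  plan:
    - [[0,0,0.03],0,0]
    - [[0,0,0.07],0,0]
    - [[0,0,0.11],0,0]
    - [[0,0,0.15],0,0]
    - [[0,0,0.19],0,0]
    - [[0,0,0.23],0,0]
    - [[0,0,0.27],0,0]
    - [[0,0,0.3],0,0]

```text
time_s: 52.15
tcp_pos: [0.3776, -0.3308, 0.2721]
orientation: [0.001, 0.998, 0.068, 0.001]
contact_force: [-0.5, -0.1, -1.1]
gripper_width: 0.0458
grasp_force: 29.9
```

Request:
drive_tool:
  plan:
    - [[0.006,0.04,0],-0.04,0]
    - [[0.012,0.08,0],-0.08,0]
    - [[0.018,0.12,0],-0.12,0]
    - [[0.024,0.16,0],-0.16,0]
    - [[0.03,0.2,0],-0.2,0]
    - [[0.036,0.24,0],-0.24,0]
    - [[0.042,0.28,0],-0.2758,0]
    - [[0.048,0.32,0],-0.2758,0]

```text
time_s: 52.95
tcp_pos: [0.4249, -0.0089, 0.2691]
orientation: [0.0, 0.998, -0.07, -0.0]
contact_force: [0.3, 0.1, -1.0]
gripper_width: 0.0456
grasp_force: 29.9
```

Request:
drive_tool:
  plan:
    - [[0.006,0.035,0],0,0]
    - [[0.012,0.07,0],0,0]
    - [[0.018,0.09,0],0,0]
    - [[0.018,0.09,-0.02],0,0]
    - [[0.018,0.09,-0.06],0,0]
    - [[0.018,0.09,-0.1],0,0]
    - [[0.018,0.09,-0.1],0,0]

```text
time_s: 53.65
tcp_pos: [0.4378, 0.0789, 0.1632]
orientation: [0.001, 0.998, -0.069, -0.006]
contact_force: [-1.0, 0.5, -1.0]
gripper_width: 0.0459
grasp_force: 29.9
```

Run:
```python
from h import *
s=arm.read_state(); print(s['tcp_pos'],s['orientation'],s['gripper_width'],s['contact_force'])
bpitch(); state_of_sds(load('side'))
```

```text
[0.43779229 0.07892262 0.16316807] [ 0.00120162  0.99757317 -0.06933976 -0.00619018] 0.04586863165714946 [-0.97927094  0.495229   -1.03395254]
n 90 89 pitch 2.5 z at0 -0.0014 axmax 0.069 F [ 1.4 -0.2 -0.3] [0.4402 0.0791 0.1665] 0.04565809666586658
L 91 pitch 53.4 lat [0.04  0.048 0.061] top [ 0.47  -0.067  0.199]
R 251 pitch 51.2 lat [-0.125 -0.118 -0.108] top [ 0.473 -0.221  0.206]
```

Request:
drive_tool:
  plan:
    - [[0,0,-0.03],0,0]
    - [[0,0,-0.06],0,0]
    - [[0,0,-0.09],0,0]
    - [[0,0,-0.12],0,0]
    - [[0,0,-0.147],0,0]
    - [[0,-0.008,-0.147],0,0]
    - [[0,-0.016,-0.147],0,0]
    - [[0,-0.016,-0.147],0,0]

```text
time_s: 54.5
tcp_pos: [0.446, 0.0626, 0.0249]
orientation: [-0.0, 0.998, -0.07, 0.002]
contact_force: [-0.1, 0.4, -0.8]
gripper_width: 0.0456
grasp_force: 29.9
```

Request:
drive_tool:
  plan:
    - [[0.003,0,0],0,0]
    - [[0.006,-0.001,0],0,0]
    - [[0.009,-0.001,0],0,0]
    - [[0.009,-0.001,0],0,0]

```text
time_s: 54.9
tcp_pos: [0.4529, 0.0626, 0.0226]
orientation: [-0.0, 0.998, -0.069, 0.0]
contact_force: [0.3, -0.4, 0.0]
gripper_width: 0.0458
grasp_force: 29.9
```

Request:
drive_tool:
  plan:
    - [[0.002,0,0],0,0]
    - [[0.004,0,0],0,0]
    - [[0.004,0,0],0,0]

```text
time_s: 55.2
tcp_pos: [0.453, 0.0626, 0.0209]
orientation: [0.0, 0.998, -0.069, -0.003]
contact_force: [-6.8, -0.0, 0.9]
gripper_width: 0.046
grasp_force: 30.0
```

Request:
drive_tool:
  plan:
    - [[0.003,0,0],0,0]
    - [[0.0045,0,0.0226],0,0]
    - [[0.0077,-0.0007,0.0393],0,0]
    - [[0.0127,-0.0014,0.0556],0,0]
    - [[0.018,-0.002,0.0687],0,0]
    - [[0.0245,-0.003,0.0812],0,0]
    - [[0.032,-0.004,0.0932],0,0]
    - [[0.0406,-0.005,0.1045],0,0]

```text
time_s: 56.0
tcp_pos: [0.4968, 0.0576, 0.1272]
orientation: [-0.0, 0.998, -0.069, -0.001]
contact_force: [-1.9, 0.5, -1.3]
gripper_width: 0.0454
grasp_force: 30.0
```

```bash
python3 -c "
from h import *
bpitch()"
```

```text
n 40 40 pitch 42.1 z at0 -0.0104 axmax 0.051 F [-4.5  0.5  4.4] [0.4999 0.0575 0.1297] 0.04595957686323417
```

Request:
drive_tool:
  plan:
    - [[0.006,-0.001,0.005],0,0]
    - [[0.0128,-0.0018,0.0101],0,0]
    - [[0.018,-0.0025,0.015],0,0]
    - [[0.0235,-0.0033,0.0194],0,0]
    - [[0.029,-0.004,0.0235],0,0]
    - [[0.0348,-0.0049,0.0276],0,0]
    - [[0.042,-0.0059,0.032],0,0]
    - [[0.042,-0.0059,0.032],0,0]

```text
time_s: 56.85
tcp_pos: [0.5407, 0.0513, 0.1597]
orientation: [0.0, 0.998, -0.07, 0.001]
contact_force: [-1.1, 0.4, 0.4]
gripper_width: 0.0455
grasp_force: 30.0
```

Request:
drive_tool:
  plan:
    - [[-0.02,0.003,0.02],0,0]
    - [[-0.026,0.003,0.06],0,0]
    - [[-0.026,0.003,0.11],0.07,0]
    - [[-0.026,-0.02,0.13],0.14,0]
    - [[-0.026,-0.05,0.13],0.188,0]
    - [[-0.026,-0.09,0.13],0.188,0]
    - [[-0.026,-0.13,0.13],0.188,0]
    - [[-0.026,-0.17,0.13],0.188,0]

```text
time_s: 57.65
tcp_pos: [0.5137, -0.1202, 0.2896]
orientation: [0.001, 1.0, 0.025, 0.002]
contact_force: [0.8, 0.2, -0.6]
gripper_width: 0.0453
grasp_force: 30.0
```

```bash
python3 -c "
from h import *
bpitch(); print(arm.read_state()['orientation']); state_of_sds(load('side'))"
```

```text
n 214 186 pitch 59.2 z at0 -0.0197 axmax 0.066 F [ 1.  -4.6 -1.4] [ 0.5135 -0.1261  0.2893] 0.04545548606320286
[0.00331692 0.99972847 0.02304065 0.00105775]
L 87 pitch 73.1 lat [0.041 0.049 0.059] top [ 0.47  -0.063  0.198]
R 253 pitch 71.4 lat [-0.124 -0.118 -0.103] top [ 0.507 -0.155  0.354]
```

Request:
drive_tool:
  plan:
    - [[0.0065,-0.015,0],0,0]
    - [[0.0065,-0.0265,0],0,0]
    - [[0.0065,-0.0265,-0.03],0,0]
    - [[0.0065,-0.0265,-0.06],0,0]
    - [[0.0065,-0.0265,-0.09],0,0]
    - [[0.0065,-0.0265,-0.115],0,0]
    - [[0.0065,-0.0265,-0.125],0,0]
    - [[0.0065,-0.0265,-0.125],0,0]

```text
time_s: 58.5
tcp_pos: [0.5185, -0.1441, 0.1621]
orientation: [-0.001, 1.0, 0.025, -0.002]
contact_force: [0.4, 0.2, -1.4]
gripper_width: 0.0453
grasp_force: 30.0
```

Request:
drive_tool:
  plan:
    - [[0,0,-0.004],0,0]
    - [[0,0,-0.008],0,0]
    - [[0,0,-0.014],0,0]
    - [[0,0,-0.014],0,0]

```text
time_s: 58.9
tcp_pos: [0.5193, -0.1448, 0.1496]
orientation: [-0.0, 1.0, 0.024, -0.0]
contact_force: [-0.5, -0.4, -0.5]
gripper_width: 0.0461
grasp_force: 30.0
```

Request:
drive_tool:
  plan:
    - [[0.001,-0.003,0],0,0]
    - [[0.001,-0.005,-0.004],0,0]
    - [[0.001,-0.005,-0.008],0,0]
    - [[0.001,-0.005,-0.008],0,0]

```text
time_s: 59.3
tcp_pos: [0.5199, -0.1499, 0.141]
orientation: [-0.0, 1.0, 0.024, -0.001]
contact_force: [-1.2, -0.2, -2.1]
gripper_width: 0.0459
grasp_force: 30.0
```

Request:
drive_tool:
  plan:
    - [[0.001,0,-0.003],0,0]
    - [[0.001,0,-0.006],0,0]
    - [[0.001,0,-0.006],0,0]

```text
time_s: 59.6
tcp_pos: [0.5211, -0.1498, 0.1352]
orientation: [-0.0, 1.0, 0.024, -0.0]
contact_force: [-0.0, -0.9, -1.2]
gripper_width: 0.0456
grasp_force: 30.0
```

Request:
drive_tool:
  plan:
    - [[0,0,-0.003],0,0]
    - [[0,0,-0.006],0,0]
    - [[0,0,-0.006],0,0]

```text
time_s: 59.9
tcp_pos: [0.521, -0.1498, 0.1292]
orientation: [-0.0, 1.0, 0.024, -0.0]
contact_force: [0.2, -0.2, -0.7]
gripper_width: 0.0459
grasp_force: 30.0
```

Request:
drive_tool:
  plan:
    - [[0,0,-0.002],0,0]
    - [[0,0,-0.004],0,0]
    - [[0,0,-0.004],0,0]

```text
time_s: 60.2
tcp_pos: [0.5213, -0.1501, 0.1267]
orientation: [0.0, 1.0, 0.025, -0.0]
contact_force: [-2.8, 1.5, 5.3]
gripper_width: 0.0453
grasp_force: 30.0
```

Foot on the floor at the back. Release, rise and look.

Request:
drive_tool:
  plan:
    - [[0,0,0.002],0,0]
    - [[0,0,0.002],0,0.048]
    - [[0,0,0.002],0,0.05]
    - [[0,0,0.002],0,0.05]
    - [[0,0,0.002],0,0.052]
    - [[0,0,0.002],0,0.052]
    - [[0,0,0.007],0,0.054]
    - [[0,0,0.02],0,0.054]

```text
time_s: 61.0
tcp_pos: [0.5204, -0.1495, 0.1451]
orientation: [-0.001, 1.0, 0.024, -0.001]
contact_force: [0.3, 0.5, 0.5]
gripper_width: 0.0538
grasp_force: 0.0
```

Request:
drive_tool:
  plan:
    - [[0,0,0.015],0,0.054]
    - [[0,0,0.035],0,0.054]
    - [[0,0,0.06],0,0.06]
    - [[0,0,0.1],0,0.06]
    - [[0,0,0.14],0,0.06]
    - [[-0.02,-0.05,0.15],0,0.06]
    - [[-0.04,-0.1,0.15],0,0.06]
    - [[-0.06,-0.15,0.15],0,0.06]

```text
time_s: 61.8
tcp_pos: [0.4664, -0.2899, 0.2993]
orientation: [0.002, 1.0, 0.025, 0.002]
contact_force: [-0.3, -0.6, -0.2]
gripper_width: 0.0601
grasp_force: 0.0
```

Request:
drive_tool:
  plan:
    - [[-0.02,-0.05,0],0,0.06]
    - [[-0.05,-0.1,0],0,0.06]
    - [[-0.08,-0.15,0],0,0.06]
    - [[-0.11,-0.2,0],0,0.06]
    - [[-0.13,-0.25,0],0,0.06]
    - [[-0.15,-0.3,0],0,0.06]
    - [[-0.15,-0.3,0],0,0.06]
    - [[-0.15,-0.3,0],0,0.06]

```text
time_s: 62.6
tcp_pos: [0.3134, -0.5925, 0.2967]
orientation: [0.001, 1.0, 0.022, -0.0]
contact_force: [0.6, 0.3, 0.6]
gripper_width: 0.0599
grasp_force: 0.0
```

Run:
```python
from h import *
f=grab('top'); g=grab('side'); print(arm.read_state()['tcp_pos'])
A=cv2.resize(f['img'][130:230,220:380,::-1],None,fx=4,fy=3,interpolation=cv2.INTER_CUBIC)
B=cv2.resize(g['img'][130:230,220:380,::-1],None,fx=4,fy=3,interpolation=cv2.INTER_CUBIC)
cv2.imwrite('pics/fin.png',np.vstack([A,B]))
state_of_sds(g)
for n,F in(('top',f),('side',g)):
    p=cloud(F); t=np.radians(2.8); d=p[...,:2]-[.5697,-.103]; X=d[...,0]*np.cos(t)+d[...,1]*np.sin(t); Y=-d[...,0]*np.sin(t)+d[...,1]*np.cos(t); Z=p[...,2]
    for a,b in((-.08,-.01),(0,.056)):
      for z0 in (.15,.17,.19,.21,.23):
        m=(abs(Z-z0)<.01)&(X>-.2)&(X<.06)&(Y>a)&(Y<b); print(n,z0,m.sum(),'X',np.percentile(X[m],[5,50,95]).round(3) if m.sum()>5 else '','Y',np.percentile(Y[m],[5,95]).round(3) if m.sum()>5 else '')
```

```text
[ 0.31572204 -0.58891372  0.29677245]
L 88 pitch 53.2 lat [0.041 0.048 0.058] top [ 0.481 -0.067  0.196]
R 223 pitch 52.5 lat [-0.125 -0.119 -0.11 ] top [ 0.477 -0.225  0.206]
top 0.15 48 X [-0.052 -0.046 -0.04 ] Y [-0.062 -0.021]
top 0.17 101 X [-0.068 -0.059 -0.051] Y [-0.065 -0.022]
top 0.19 117 X [-0.085 -0.076 -0.067] Y [-0.066 -0.024]
top 0.21 149 X [-0.104 -0.097 -0.087] Y [-0.067 -0.022]
top 0.23 0 X  Y 
top 0.15 34 X [-0.05  -0.04  -0.028] Y [0.006 0.052]
top 0.17 85 X [-0.064 -0.051 -0.037] Y [0.006 0.053]
top 0.19 143 X [-0.1   -0.069 -0.054] Y [0.008 0.054]
top 0.21 154 X [-0.098 -0.085 -0.069] Y [0.009 0.05 ]
top 0.23 26 X [-0.092 -0.086 -0.082] Y [0.029 0.053]
side 0.15 42 X [-0.071 -0.065 -0.058] Y [-0.068 -0.025]
side 0.17 47 X [-0.084 -0.077 -0.071] Y [-0.068 -0.027]
side 0.19 60 X [-0.098 -0.09  -0.078] Y [-0.071 -0.028]
side 0.21 67 X [-0.107 -0.102 -0.095] Y [-0.071 -0.024]
side 0.23 0 X  Y 
side 0.15 69 X [-0.077 -0.06  -0.05 ] Y [0.004 0.054]
side 0.17 73 X [-0.095 -0.074 -0.064] Y [0.005 0.048]
side 0.19 90 X [-0.103 -0.091 -0.074] Y [0.006 0.049]
side 0.21 51 X [-0.101 -0.095 -0.081] Y [0.003 0.044]
side 0.23 9 X [-0.093 -0.09  -0.081] Y [0.027 0.049]
```

View pics/fin.png

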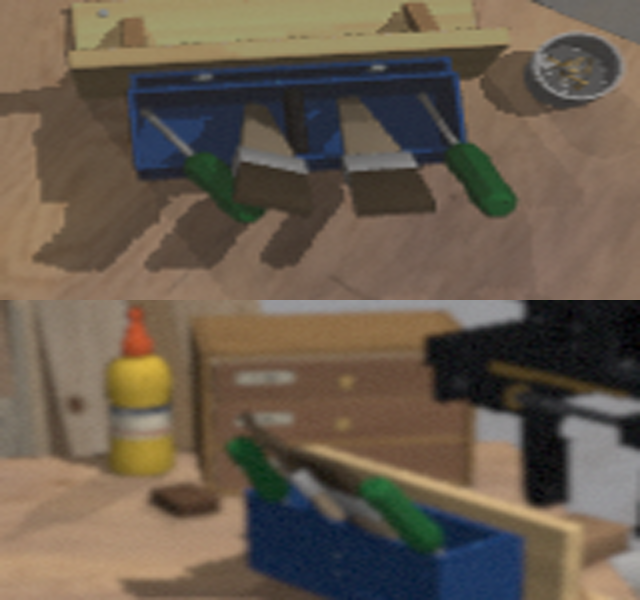

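Run:
```python
from h import *
g=load('side'); q,l,s=caddyfit(g,(250,380,150,260),.03,.105)
ex=np.array([.564,-.1302]); Z=q[:,2]; fr=s&(l[:,1]>ex[1]-.1)&(l[:,0]<ex[0]-.02)&(l[:,0]>ex[0]-.06)
print(np.linalg.lstsq(np.c_[l[fr][:,1]-ex[1],Z[fr]-.07,np.ones(fr.sum())],l[fr][:,0],rcond=None)[0],np.percentile(Z[abs(l[:,0]-ex[0])<.06],[2,98]))
print(arm.sign_off())
```

```text
[-0.00065617 -0.0342451   0.52654127] [0.02620171 0.11359162]
the job is handed in; nothing more can be done
None
```

The job is handed in: the caddy hangs pulled down on both screws with all four tools in its cups, leaning forward over the front rim. The left screwdriver got knocked sideways, so its handle leans towards the middle and touches the left brush's bristles.

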